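# Pin a mower blade in the sharpening jig and clamp it

### The job

A mower blade sits in the tilted green sharpening jig, its hole hidden somewhere behind the slot of the grey cover plate. Take the wooden-handled locating pin from the rack, feel along the slot with its tip until it drops into the blade's hole, and push it fully home so that its collar sits on the plate; then throw the red clamp lever over, all the way back from the plate, and let go. Leave the blue-handled punch in the rack and the other things on the bench where they are.

Things in the scene. Friction and masses are not known exactly. Their poses are not given: they have to be found in the camera images.
- pin: Locating pin, upright in one hole of the rack, 0.13 to 0.25 kg. Wooden handle 28 mm diameter over a steel collar (34 mm diameter, 6 mm thick) over a steel shank (14 mm diameter, 64 mm long). Origin: on its axis at the collar's underside; +z to the handle, which spans z 6 to 74 mm (full diameter 20 to 66 mm).
- pin_tip (a point): Tip of the pin's conical nose (6 mm wide at the tip, widening to 14 mm over 7 mm), on the axis, 64 mm below the collar's underside.
- rack: Fixed wooden block 150 x 60 x 70 mm (x, y, z), origin at the centre of its underside; two upright 18 mm holes in its top at x = -40 and +40 mm, y = 0. One holds the pin, the other the blue punch, each with its collar on the block's top, handle top 144 mm above the bench. Over 25 mm is free round each handle.
- jig_face: Sloped grey cover plate, 100 x 210 mm, 28 mm thick, of the fixed jig, facing up and back to the robot, 28 degrees from level. Origin: centre of its slot on the outer surface, 100 mm over the bench; +z square out of the plate (the pin goes in along -z), +x up the slope away from the robot, +y level along the slot. Only 4 mm bolt heads stand on the plate.
- slot_start (a point): Right-hand (-y) end of the slot on the plate's surface, 45 mm from its centre. The slot is 90 mm long (along the plate's y), 18 mm wide, and goes through the plate.
- slot_floor (a point): Middle of the slot's floor, 28 mm under the plate's surface: the flat steel of the blade, which does not move. It has one round hole, 17.5 mm wide, at least 36 mm deep, square to the plate, at plate x = 0 and y anywhere from -30 to +30 mm: not given. With its tip on the floor the pin's collar is 36 mm off the plate; in the hole it sinks until the collar lies on the plate.
- jig: The whole jig, base 250 mm wide, with the blade's ends sticking out to y = -185 and +185 mm. Origin on the bench under the slot's centre, x away from the robot, y along the slot, z up. The plate's upper edge is at x = 44 mm, 123 mm high; behind it a green pedestal, 90 mm high, x 67 to 153 mm, y -95 to +95 mm, carries the clamp lever.
- clamp (a joint): Angle of the clamp lever, rad: 0 (leans 0.5 rad from upright towards the plate) to 1.0 (thrown over, leans 0.5 rad away from the plate, towards +x of the jig). It starts between 0 and 0.2, moves against friction (about 3 to 4 N at its end) and stays where it is left. The pivot axis is parallel to the jig's y, at jig x = 100, y = -60, z = 100 mm.
- clamp_tip (a point): Centre of the rounded end of the clamp lever, 100 mm from its pivot. The lever is a 12 mm steel rod, its outer 50 mm a red grip of 22 mm diameter.
- punch: Drift punch, loose, in the other hole of the rack; same size as the locating pin but with a blue plastic handle. Leave alone.
- hammer: Hammer, 260 mm long, lying on the bench. Leave alone.
- tin: Closed blue tin, 66 mm diameter, 110 mm high, standing on the bench; origin under its centre. Leave alone.
- grinder: Cordless yellow angle grinder, 310 mm long along its y, 64 mm high, 1.8 kg, lying left of the jig; origin under its middle. Leave alone.

How it is judged:
By the outcome, as a careful person would: the job done as asked, in the order asked, and still so for the second after the job is handed in, with the robot touching nothing.
It also fails if it takes over 66 s, if anything falls off the work surface, if the arm or the gripper's body presses on something with over 40 N, if the wrist force passes 120 N, or if a joint passes its speed limit or range.

### The arm

A 6-joint arm with a two-finger parallel gripper is mounted at the origin on the work surface. World frame = base frame: x ahead of the robot, y to its left, z up, the work surface at z = 0. Lengths are in m, angles in degrees, forces in N, time in s.
With the tool pointing down it reaches from about 0.25 to 0.8 m from the base axis. Payload 3.9 kg.
Tool frame: the origin (TCP) lies midway between the tips of the shut fingers; the grasp point (between the pads) lies 19 mm behind it (manip.pinch_z is the distance from the TCP to the grasp point, in m); z points along the fingers, y is the direction in which the jaws open and shut (so a half turn about z gives the same grasp; the last joint's range is limited). The gripper opens to 85 mm and grips with 20 to 120 N. Pads are 22 mm wide; open, the fingers measure 114 mm over their backs; the gripper's body (76 mm by 85 mm) begins 54 mm behind the grasp point. The pads swing forward as they close: fully open they stand 13 mm farther back than shut.
Start: joints at [-71.792, 14.897, -7.913, 67.191, 0, 90], TCP at [0.164, -0.499, 0.231] pointing down, gripper open.
Joint ranges: [-159.42, 159.42], [-47.68, 98.78], [-73.54, 78.23], [-108.79, 121.32], [-90, 84.71], [-180, 180]. Speed limits (degrees/s): [147.25, 147.25, 180, 180, 180, 180].

### API

Orientations are given as a 3x3 rotation matrix whose columns are the frame's x, y, z axes.
In Python, from plant import manip, get_image gives the robot as it stands.
- The arm moves only by the shell command python3 -m handwheel 'ROWS'. ROWS is JSON, a list of rows, each an object of numbers: "claw": the finger opening in m, from 0 to 0.0854; "tx", "ty", "tz": the shift along the world's x, y, z in m; "turn": the turn about the world's z in degrees. A call has 1 to 20 rows; each row is the pose to reach, as a shift and turn from the pose commanded when the call began; what a row does not reach only later rows make up. A row lasts 1/12 s, in which the tool goes at most 41.7 mm and 7.16 degrees, less where a joint would pass 70% of its speed; a pose out of reach is approached as far as the arm can. A call with a gripper value outside its range is refused whole. The fingers move at their own pace and stop on an object; the grip force is fixed at half the most. Time passes only in rows, so rows that repeat a pose let the fingers close. It gives the time, the measured TCP pose, the force and the opening at its end, in the units of the state.
- manip.state(): the state, without advancing time (a new reading comes with each control period).
- get_image(name): name is "scene" or "top" or "wrist"; returns a dict with "image" (384x512x3 uint8, blue, green, red), "vfov" (degrees; the focal length in pixels is half the picture's height over the tangent of half this angle, whatever the lens; pixels are square), "cx", "cy" (the principal point, pixels), "k1" (the pictures are not rectified: a ray, as slopes to the right and down, at radius r is drawn at 1 + k1 r^2 times it, then the intrinsics apply), "xyz" and "rotation" of the camera in the world; the wrist camera has in their place "mount" (4x4, takes a point from camera to tool coordinates, whose origin is the TCP and whose axes are the flange's). Camera axes: x right, y down, z forward; pixel columns grow to the right and rows downward; lengths in m; the calibration is good to about 2 mm. A picture is of the moment at which its call begins: read the wrist's pose just before it. There is no depth.
- manip.close_job(): hands the job in, once; it reports no verdict.
The state is a dict: "clock": time; "q": joint angles; "joint_velocities": joint speeds; "joint_torque": joint torques, N m; "tool_pos": TCP position; "tcp_rot": TCP orientation; "force": force on the tool from outside, world axes, zero at the start; "ft_torque": the same for the moment, N m; "grip_width": finger opening in m.
Only numpy, scipy, OpenCV 4.12 (cv2) and the standard library are available. Lean on these libraries where they do the work, as an engineer would, in place of code of your own. Each camera call takes 0.05 s, during which the arm holds its last target.

## Working session

There is one attempt and no reset: what is moved stays moved. The work goes in short steps, Python scripts to look and compute and a shell command to move; the robot and the scene stay as the last step left them, time stands still between calls to the robot, and variables do not carry over. Pictures are saved under pics/ and viewed, and the job is handed in when it is done.

```bash
ls -la; mkdir -p pics; python3 - <<'E'
from plant import manip,get_image
import cv2
print(manip.state()); print([a for a in dir(manip) if a[0]!='_'], manip.pinch_z)
for n in("scene","top","wrist"):
    d=get_image(n); im=d.pop("image"); print(n,d); cv2.imwrite(f"pics/{n}0.png",im)
E
```

```text
total 12
drwxr-xr-x  3 agent agent 4096 Dec  6 21:54 .
drwxr-xr-x 23 root  root  4096 Dec  6 21:54 ..
drwxr-xr-x  2 agent agent 4096 Dec  6 21:54 pics
{'clock': 0.0, 'q': array([-7.17889266e+01,  1.49348306e+01, -7.98454805e+00,  6.71890061e+01,
       -5.44983755e-04,  8.99996867e+01]), 'joint_velocities': array([ 0.14083153,  0.0566497 ,  0.0411577 ,  0.13471721, -0.0560324 ,
       -0.035159  ]), 'joint_torque': array([ 2.16290332e-04, -4.05680108e+01,  2.53921670e+01,  1.87807821e-02,
       -2.79032690e-05, -5.95116148e-06]), 'tool_pos': array([ 0.16386294, -0.49807726,  0.23048113]), 'tcp_rot': array([[ 9.49909955e-01,  3.12523147e-01, -6.00217265e-04],
       [ 3.12523723e-01, -9.49908261e-01,  1.79394693e-03],
       [-9.50139851e-06, -1.89167018e-03, -9.99998211e-01]]), 'force': array([-0.32514008, -0.20682365, -0.03065321]), 'ft_torque': array([ 0.01633569,  0.08421946, -0.0491749 ]), 'grip_width': 0.0855165218869394}
['MotionError', 'close_job', 'pinch_z', 'state'] 0.0187
scene {'vfov': 43.04831568928023, 'cx': 250.61641590044988, 'cy': 185.12974041543268, 'k1': -0.0942269
[... 305 characters left out ...]
'k1': -0.11189550500957159, 'xyz': array([0.35599903, 0.04478707, 1.17624206]), 'rotation': array([[ 0.0283471 , -0.98050354,  0.19444601],
       [-0.99957449, -0.02646684,  0.01226156],
       [-0.00687613, -0.19471085, -0.98083658]])}
wrist {'vfov': 71.70286631884498, 'cx': 256.878086802914, 'cy': 192.0182907147182, 'k1': -0.005508739301213942, 'mount': array([[ 6.46241481e-04, -9.55064854e-01, -2.96396200e-01,
         7.58830365e-02],
       [ 9.99999731e-01,  5.14438643e-04,  5.22675526e-04,
        -9.80332532e-04],
       [-3.46711366e-04, -2.96396458e-01,  9.55064929e-01,
        -1.43610922e-01],
       [ 0.00000000e+00,  0.00000000e+00,  0.00000000e+00,
         1.00000000e+00]])}
```

View pics/scene0.png

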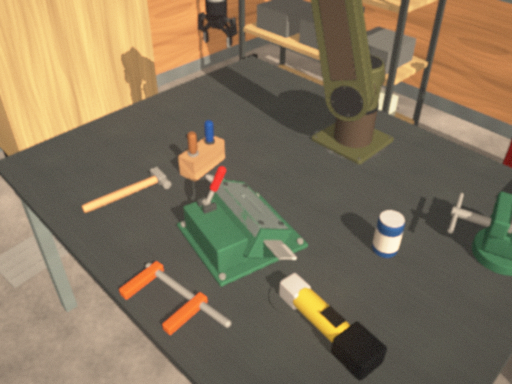

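View pics/top0.png

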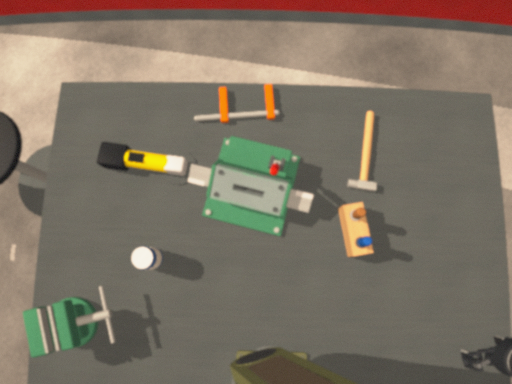

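View pics/wrist0.png

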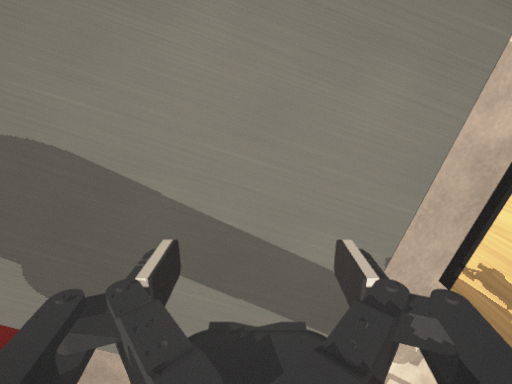

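```bash
cat > h.py <<'E'
import numpy as np, cv2
from plant import manip,get_image
def cam(n):
    s=manip.state() if n=="wrist" else None
    d=get_image(n)
    if n=="wrist":
        T=np.eye(4);T[:3,:3]=s["tcp_rot"];T[:3,3]=s["tool_pos"]
        M=T@d["mount"]; d["xyz"]=M[:3,3]; d["rotation"]=M[:3,:3]
    return d
def K(d):
    f=192/np.tan(np.radians(d["vfov"]/2)); return np.array([[f,0,d["cx"]],[0,f,d["cy"]],[0,0,1.]]),np.array([d["k1"],0,0,0,0.])
def ray(d,uv):
    k,D=K(d); p=cv2.undistortPoints(np.array([[uv]],float),k,D)[0,0]
    return d["rotation"]@np.array([p[0],p[1],1])
def at_z(d,uv,z):
    r=ray(d,uv); o=d["xyz"]; return o+r*(z-o[2])/r[2]
def tri(obs):
    A=np.zeros((3,3));b=np.zeros(3)
    for d,uv in obs:
        r=ray(d,uv);r/=np.linalg.norm(r);P=np.eye(3)-np.outer(r,r);A+=P;b+=P@d["xyz"]
    return np.linalg.solve(A,b)
def proj(d,p):
    k,D=K(d); R=d["rotation"].T; rv=cv2.Rodrigues(R)[0]
    return cv2.projectPoints(np.atleast_2d(np.array(p,float)),rv,-R@d["xyz"],k,D)[0][:,0]
def crop(im,x0,y0,w,h,s,fn):
    cv2.imwrite(fn,cv2.resize(im[y0:y0+h,x0:x0+w],None,fx=s,fy=s,interpolation=cv2.INTER_CUBIC))
E
python3 - <<'E'
import cv2
from h import crop
t=cv2.imread("pics/top0.png");s=cv2.imread("pics/scene0.png")
crop(t,185,125,200,145,4,"pics/t1.png"); crop(s,165,110,150,150,4,"pics/s1.png")
E
```

```text
(no output)
```

View pics/t1.png

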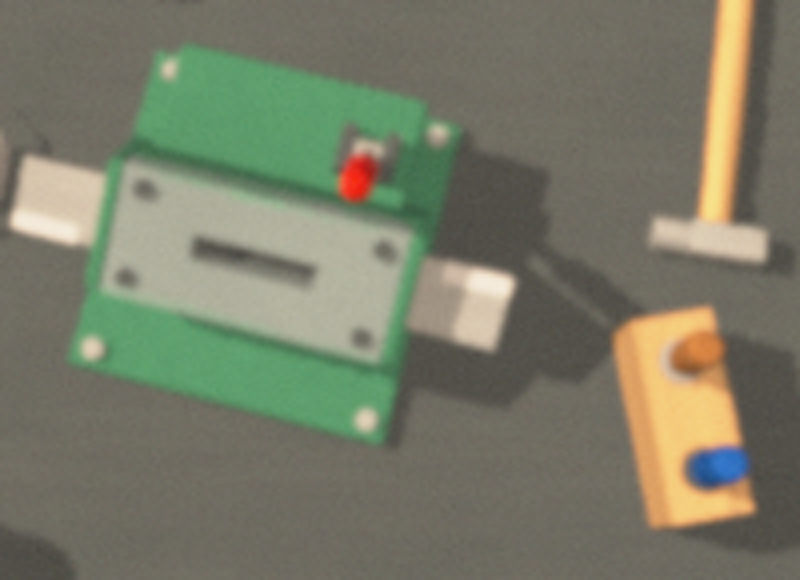

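View pics/s1.png

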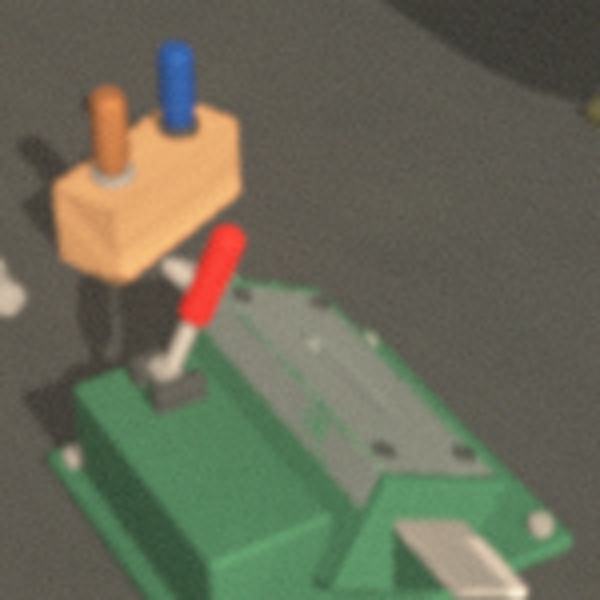

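```bash
python3 - <<'E'
from h import *
t=cam("top");s=cam("scene")
T=lambda U,V:((U+.5)/4-.5+185,(V+.5)/4-.5+125)
S=lambda U,V:((U+.5)/4-.5+165,(V+.5)/4-.5+110)
np.set_printoptions(precision=4,suppress=True)
for n,uv,z in [("slotL",(195,247),.1),("slotR",(315,272),.1),("UL",(128,155),.1235),("UR",(415,232),.1235),("LR",(380,360),.0765),("LL",(103,290),.0765),("pintop",(710,346),.144),("punchtop",(735,463),.144),("rk",(635,322),.07),("rk",(715,308),.07),("rk",(755,512),.07),("rk",(672,525),.07),("bolt",(170,68),.015),("bolt",(437,132),.015),("bolt",(366,420),.015),("bolt",(92,348),.015)]:
    print(n,at_z(t,T(*uv),z))
print("pin collar scene",at_z(s,S(113,177),.073),"punch collar",at_z(s,S(180,125),.073))
print("tips tri",tri([(t,T(714,342)),(s,S(108,95))]),tri([(t,T(738,462)),(s,S(175,48))]))
print("levertip",tri([(t,T(356,185)),(s,S(229,238))]))
print("lever pivot/bracket scene",at_z(s,S(165,372),.1),at_z(t,T(368,150),.1))
print("LowBackR scene at .1235",at_z(s,S(365,507),.1235))
E
```

```text
slotL [0.5729 0.1238 0.1   ]
slotR [0.5569 0.0372 0.1   ]
UL [0.6336 0.1725 0.1235]
UR [ 0.583  -0.0322  0.1235]
LR [ 0.4979 -0.0115  0.0765]
LL [0.5437 0.1915 0.0765]
pintop [ 0.5044 -0.2341  0.144 ]
punchtop [ 0.425  -0.2497  0.144 ]
rk [ 0.5315 -0.1987  0.07  ]
rk [ 0.5434 -0.2584  0.07  ]
rk [ 0.395  -0.2848  0.07  ]
rk [ 0.3846 -0.224   0.07  ]
bolt [0.7345 0.1558 0.015 ]
bolt [ 0.6874 -0.0566  0.015 ]
bolt [ 0.4598 -0.0049  0.015 ]
bolt [0.5089 0.2059 0.015 ]
pin collar scene [ 0.5075 -0.2283  0.073 ] punch collar [ 0.4248 -0.2471  0.073 ]
tips tri [ 0.505  -0.2344  0.1433] [ 0.4246 -0.2509  0.1419]
levertip [0.5991 0.0123 0.1911]
lever pivot/bracket scene [ 0.6451 -0.0024  0.1   ] [0.6481 0.0009 0.1   ]
LowBackR scene at .1235 [0.6569 0.1913 0.1235]
```

```bash
python3 -m handwheel '[{"tx":0.34,"ty":0.264,"turn":-31},{"tx":0.34,"ty":0.264,"turn":-31},{"tx":0.34,"ty":0.264,"turn":-31},{"tx":0.34,"ty":0.264,"turn":-31},{"tx":0.34,"ty":0.264,"turn":-31},{"tx":0.34,"ty":0.264,"turn":-31},{"tx":0.34,"ty":0.264,"turn":-31},{"tx":0.34,"ty":0.264,"turn":-31},{"tx":0.34,"ty":0.264,"turn":-31},{"tx":0.34,"ty":0.264,"turn":-31},{"tx":0.34,"ty":0.264,"turn":-31},{"tx":0.34,"ty":0.264,"turn":-31},{"tx":0.34,"ty":0.264,"turn":-31},{"tx":0.34,"ty":0.264,"turn":-31}]'
python3 - <<'E'
from h import *
w=cam("wrist"); cv2.imwrite("pics/w1.png",cv2.resize(w["image"],None,fx=1.5,fy=1.5))
s=manip.state();print(s["tool_pos"],s["tcp_rot"])
for z,p in((.144,(.5045,-.234)),(.076,(.5045,-.234))): print(proj(w,[*p,z])*1.5)
E
```

```text
[ 0.1639735  -0.49849511  0.23100622] [[ 9.49934083e-01  3.12450292e-01 -2.32357631e-04]
 [ 3.12450377e-01 -9.49933868e-01  6.38629441e-04]
 [-2.11844284e-05 -6.79256102e-04 -9.99999769e-01]]
[[ -53.45643237 -885.12133685]]
[[  88.71421408 -546.86586975]]$[0]: bad value
```

View pics/w1.png

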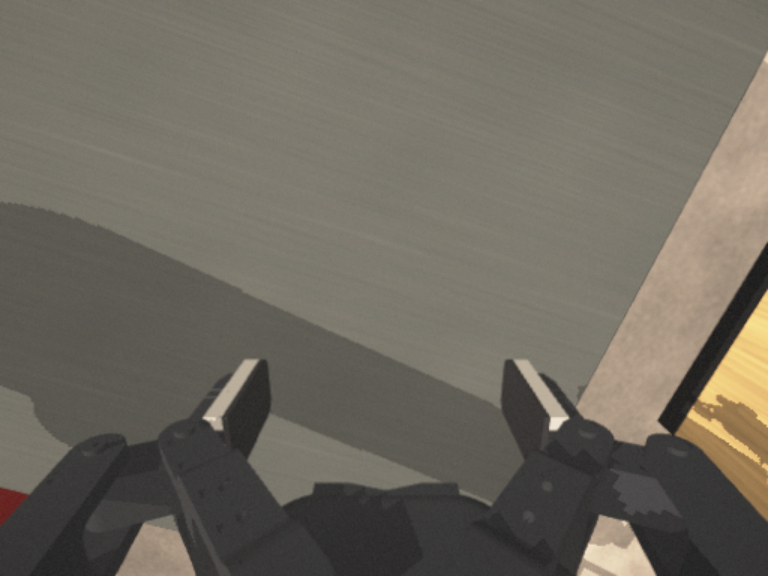

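```bash
python3 -m handwheel '[{"claw":0.085,"tx":0.34,"ty":0.264,"tz":0,"turn":-31},{"claw":0.085,"tx":0.34,"ty":0.264,"tz":0,"turn":-31},{"claw":0.085,"tx":0.34,"ty":0.264,"tz":0,"turn":-31},{"claw":0.085,"tx":0.34,"ty":0.264,"tz":0,"turn":-31},{"claw":0.085,"tx":0.34,"ty":0.264,"tz":0,"turn":-31},{"claw":0.085,"tx":0.34,"ty":0.264,"tz":0,"turn":-31},{"claw":0.085,"tx":0.34,"ty":0.264,"tz":0,"turn":-31},{"claw":0.085,"tx":0.34,"ty":0.264,"tz":0,"turn":-31},{"claw":0.085,"tx":0.34,"ty":0.264,"tz":0,"turn":-31},{"claw":0.085,"tx":0.34,"ty":0.264,"tz":0,"turn":-31},{"claw":0.085,"tx":0.34,"ty":0.264,"tz":0,"turn":-31},{"claw":0.085,"tx":0.34,"ty":0.264,"tz":0,"turn":-31},{"claw":0.085,"tx":0.34,"ty":0.264,"tz":0,"turn":-31},{"claw":0.085,"tx":0.34,"ty":0.264,"tz":0,"turn":-31}]'
python3 - <<'E'
from h import *
w=cam("wrist"); cv2.imwrite("pics/w2.png",cv2.resize(w["image"],None,fx=1.5,fy=1.5))
s=manip.state();print(s["clock"],s["tool_pos"],s["tcp_rot"],s["q"])
for z,p in((.144,(.5045,-.234)),(.076,(.5045,-.234))): print(proj(w,[*p,z])*1.5)
E
```

```text
clock: 1.47
tool_pos: [0.5035, -0.2348, 0.231]
tcp_rot: [[0.975, -0.221, -0.001], [-0.221, -0.975, -0.0], [-0.001, 0.0, -1.0]]
force: [-0.7, 0.1, -0.4]
grip_width: 0.085
1.5167 [ 0.50305041 -0.23516982  0.23116211] [[ 9.74991790e-01 -2.22238287e-01 -1.07360065e-03]
 [-2.22238474e-01 -9.74992337e-01 -5.72668997e-05]
 [-1.03402551e-03  2.94430127e-04 -9.99999422e-01]] [-2.50387685e+01  1.79265999e+01 -3.62735006e+00  6.85003933e+01
 -2.90069386e-02  1.67801787e+02]
[[384.99846841 292.52958271]]
[[385.03635533 265.33895608]]
```

View pics/w2.png

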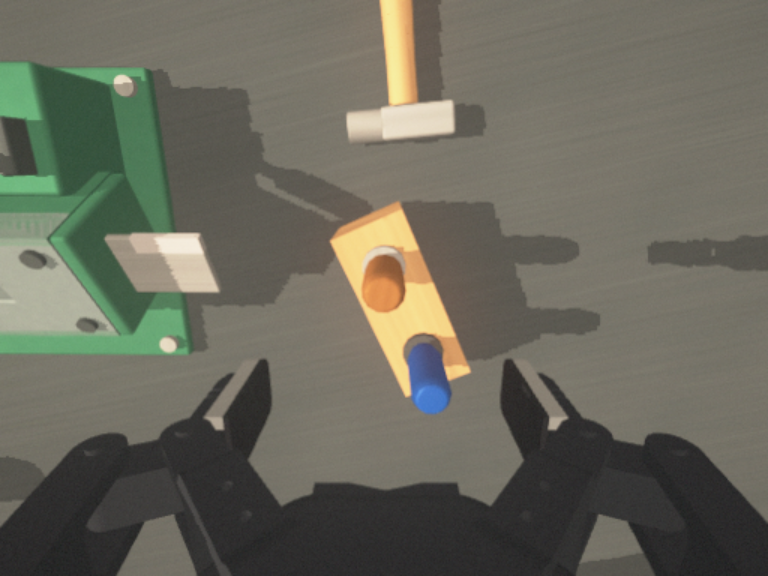

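```bash
python3 -m handwheel '[{"claw":0.085,"tx":0,"ty":0,"tz":0,"turn":130},{"claw":0.085,"tx":0,"ty":0,"tz":0,"turn":130},{"claw":0.085,"tx":0,"ty":0,"tz":0,"turn":130},{"claw":0.085,"tx":0,"ty":0,"tz":0,"turn":130},{"claw":0.085,"tx":0,"ty":0,"tz":0,"turn":130},{"claw":0.085,"tx":0,"ty":0,"tz":0,"turn":130},{"claw":0.085,"tx":0,"ty":0,"tz":0,"turn":130},{"claw":0.085,"tx":0,"ty":0,"tz":0,"turn":130},{"claw":0.085,"tx":0,"ty":0,"tz":0,"turn":130},{"claw":0.085,"tx":0,"ty":0,"tz":0,"turn":130},{"claw":0.085,"tx":0,"ty":0,"tz":0,"turn":130},{"claw":0.085,"tx":0,"ty":0,"tz":0,"turn":130},{"claw":0.085,"tx":0,"ty":0,"tz":0,"turn":130},{"claw":0.085,"tx":0,"ty":0,"tz":0,"turn":130},{"claw":0.085,"tx":0,"ty":0,"tz":0,"turn":130},{"claw":0.085,"tx":0,"ty":0,"tz":0,"turn":130},{"claw":0.085,"tx":0,"ty":0,"tz":0,"turn":130},{"claw":0.085,"tx":0,"ty":0,"tz":0,"turn":130},{"claw":0.085,"tx":0,"ty":0,"tz":0,"turn":130}]'
python3 -m handwheel '[{"claw":0.085,"tx":0,"ty":0,"tz":0,"turn":50},{"claw":0.085,"tx":0,"ty":0,"tz":0,"turn":50},{"claw":0.085,"tx":0,"ty":0,"tz":0,"turn":50},{"claw":0.085,"tx":0,"ty":0,"tz":0,"turn":50},{"claw":0.085,"tx":0,"ty":0,"tz":0,"turn":50},{"claw":0.085,"tx":0,"ty":0,"tz":0,"turn":50},{"claw":0.085,"tx":0,"ty":0,"tz":0,"turn":50},{"claw":0.085,"tx":0,"ty":0,"tz":0,"turn":50}]'
python3 - <<'E'
from h import *
w=cam("wrist"); cv2.imwrite("pics/w3.png",cv2.resize(w["image"],None,fx=1.5,fy=1.5))
s=manip.state();print(s["clock"],s["tool_pos"],s["tcp_rot"],s["q"])
for z,p in((.144,(.5045,-.234)),(.076,(.5045,-.234))): print(proj(w,[*p,z])*1.5)
E
```

```text
clock: 3.1
tool_pos: [0.5027, -0.236, 0.2315]
tcp_rot: [[-0.457, 0.889, -0.0], [0.889, 0.457, -0.0], [-0.0, -0.0, -1.0]]
force: [-0.1, 0.2, 0.6]
grip_width: 0.0848
clock: 3.77
tool_pos: [0.5031, -0.2356, 0.2314]
tcp_rot: [[-0.975, 0.224, -0.0], [0.224, 0.975, -0.0], [0.0, -0.0, -1.0]]
force: [1.1, -0.5, -0.1]
grip_width: 0.0849
3.8167 [ 0.50324188 -0.23545995  0.23143178] [[-9.73836031e-01  2.27251780e-01 -1.13214592e-04]
 [ 2.27251790e-01  9.73836031e-01 -8.94523777e-05]
 [ 8.99242373e-05 -1.12840167e-04 -9.99999990e-01]] [-2.50699845e+01  1.79113428e+01 -3.60902091e+00  6.84833402e+01
 -7.39098363e-03 -1.19346575e+01]
[[386.84117192 296.34365722]]
[[386.53040724 268.45759998]]
```

View pics/w3.png

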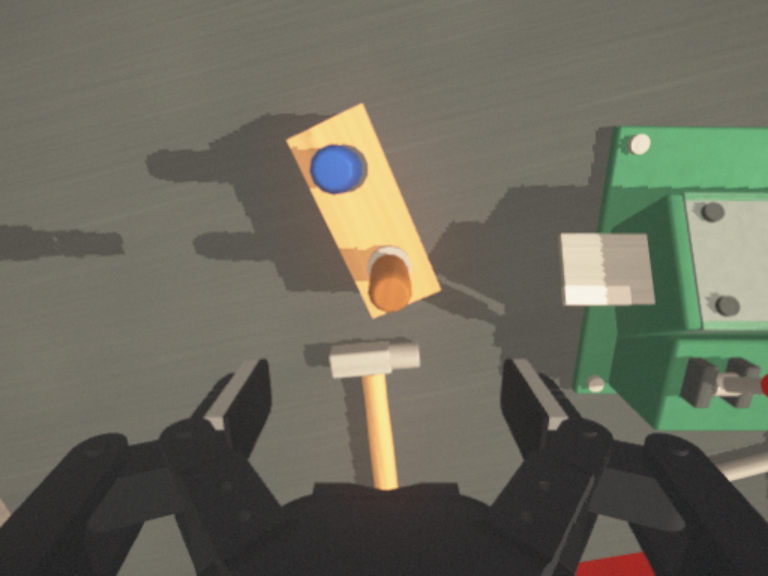

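```bash
python3 -m handwheel '[{"claw":0.085,"tx":0.001,"ty":0.003,"tz":-0.04,"turn":0},{"claw":0.085,"tx":0.001,"ty":0.003,"tz":-0.08,"turn":0},{"claw":0.085,"tx":0.001,"ty":0.003,"tz":-0.115,"turn":0},{"claw":0.085,"tx":0.001,"ty":0.003,"tz":-0.135,"turn":0},{"claw":0.085,"tx":0.001,"ty":0.003,"tz":-0.135,"turn":0},{"claw":0.085,"tx":0.001,"ty":0.003,"tz":-0.135,"turn":0}]'
python3 - <<'E'
from h import *
w=cam("wrist"); cv2.imwrite("pics/w4.png",cv2.resize(w["image"],None,fx=1.5,fy=1.5))
s=manip.state();print(s["clock"],s["tool_pos"])
E
```

```text
clock: 4.32
tool_pos: [0.5038, -0.2316, 0.0957]
tcp_rot: [[-0.974, 0.225, -0.003], [0.225, 0.974, 0.001], [0.003, 0.0, -1.0]]
force: [-0.3, -0.8, 0.4]
grip_width: 0.0852
4.3667 [ 0.5053247  -0.23226636  0.09717797]
```

View pics/w4.png

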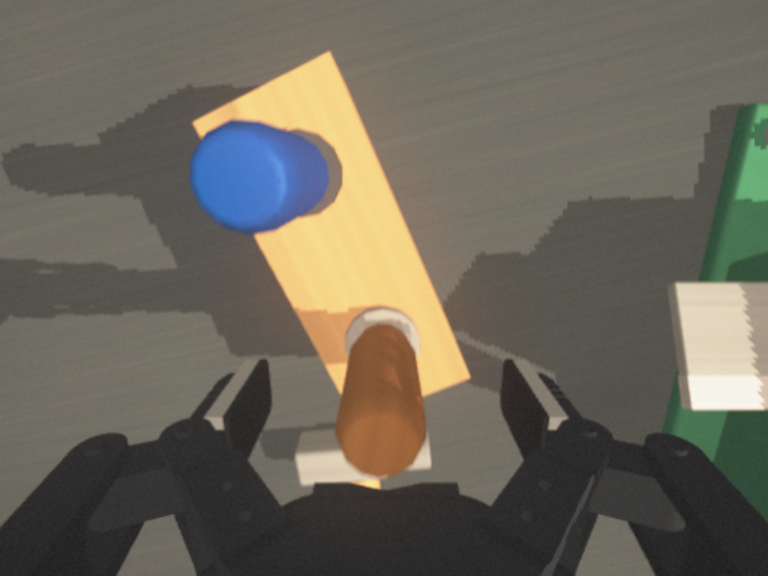

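```bash
python3 - <<'E'
from h import *
w=cam("wrist"); s=manip.state();p=s["tool_pos"];R=s["tcp_rot"];print(p)
print(proj(w,p+R@[0,0,-.0187])*1.5, proj(w,p+R@[0,0,-.047])*1.5,proj(w,p+R@[0,0,.02])*1.5)
E
```

```text
[ 0.50627363 -0.23260226  0.09809359]
[[382.47552845 391.97634957]] [[381.85214568 445.61530619]] [[383.02296124 344.89572211]]
```

```bash
python3 -m handwheel '[{"claw":0.02,"tx":0,"ty":0,"tz":0,"turn":0},{"claw":0.02,"tx":0,"ty":0,"tz":0,"turn":0},{"claw":0.02,"tx":0,"ty":0,"tz":0,"turn":0},{"claw":0.02,"tx":0,"ty":0,"tz":0,"turn":0},{"claw":0.02,"tx":0,"ty":0,"tz":0,"turn":0},{"claw":0.02,"tx":0,"ty":0,"tz":0,"turn":0},{"claw":0.02,"tx":0,"ty":0,"tz":0,"turn":0},{"claw":0.02,"tx":0,"ty":0,"tz":0,"turn":0}]'
```

```text
clock: 5.08
tool_pos: [0.5055, -0.2319, 0.0971]
tcp_rot: [[-0.975, 0.221, 0.001], [0.221, 0.975, -0.001], [-0.001, -0.0, -1.0]]
force: [-0.2, -0.8, 5.7]
grip_width: 0.0267
```

```bash
python3 -m handwheel '[{"claw":0,"tx":0,"ty":0,"tz":0.04,"turn":0},{"claw":0,"tx":0,"ty":0,"tz":0.08,"turn":0},{"claw":0,"tx":0,"ty":0,"tz":0.12,"turn":0},{"claw":0,"tx":0,"ty":0,"tz":0.16,"turn":0},{"claw":0,"tx":0.008,"ty":0.04,"tz":0.19,"turn":0},{"claw":0,"tx":0.015,"ty":0.08,"tz":0.20,"turn":0},{"claw":0,"tx":0.022,"ty":0.12,"tz":0.20,"turn":0},{"claw":0,"tx":0.03,"ty":0.16,"tz":0.20,"turn":0},{"claw":0,"tx":0.037,"ty":0.20,"tz":0.20,"turn":0},{"claw":0,"tx":0.045,"ty":0.24,"tz":0.20,"turn":0},{"claw":0,"tx":0.053,"ty":0.27,"tz":0.20,"turn":0},{"claw":0,"tx":0.053,"ty":0.283,"tz":0.20,"turn":0},{"claw":0,"tx":0.053,"ty":0.283,"tz":0.20,"turn":0},{"claw":0,"tx":0.053,"ty":0.283,"tz":0.20,"turn":0}]'
python3 - <<'E'
from h import *
w=cam("wrist"); cv2.imwrite("pics/w5.png",cv2.resize(w["image"],None,fx=1.5,fy=1.5))
t=cam("top");s=cam("scene")
crop(t["image"],185,125,200,145,4,"pics/t5.png"); crop(s["image"],165,60,150,150,4,"pics/s5.png")
S=manip.state();p=S["tool_pos"];R=S["tcp_rot"];print(p,R,S["force"],S["grip_width"])
# predicted tip
for z in (-.019,0.045+.064-.0187-.007): print(proj(w,p+R@[0,0,z])*1.5)
C=np.array([.565,.0805,.1]);a=np.radians(-12.8);X=np.array([np.cos(a),np.sin(a),0]);Y=np.array([-np.sin(a),np.cos(a),0])
for y in(-.045,.045): print("slot end",proj(w,C+y*Y)*1.5)
c,s_=np.cos(np.radians(28)),np.sin(np.radians(28))
for u in(-.05,.05):
  for y in (-.105,.105): print("corner",proj(w,C+y*Y+u*(X*c+np.array([0,0,s_])))*1.5)
E
```

```text
clock: 6.25
tool_pos: [0.5575, 0.0517, 0.2954]
tcp_rot: [[-0.976, 0.22, -0.002], [0.22, 0.976, -0.001], [0.002, -0.001, -1.0]]
force: [-1.1, -0.9, -1.7]
grip_width: 0.0269
[0.55768111 0.04999054 0.29603399] [[-9.74817167e-01  2.23004097e-01 -8.14002940e-04]
 [ 2.23004598e-01  9.74817216e-01 -5.86869907e-04]
 [ 6.62629686e-04 -7.53617260e-04 -9.99999496e-01]] [ 0.68757559  0.09055737 -1.99308656] 0.02631002715693188
[[378.11296845 391.04781249]]
[[381.15845971 298.33037147]]
slot end [[367.03353887 257.20778629]]
slot end [[470.47063496 257.50666597]]
corner [[300.57062144 202.90032623]]
corner [[535.44139996 203.59062551]]
corner [[295.51011079 314.16173915]]
corner [[543.44819027 314.86346846]]
```

View pics/w5.png

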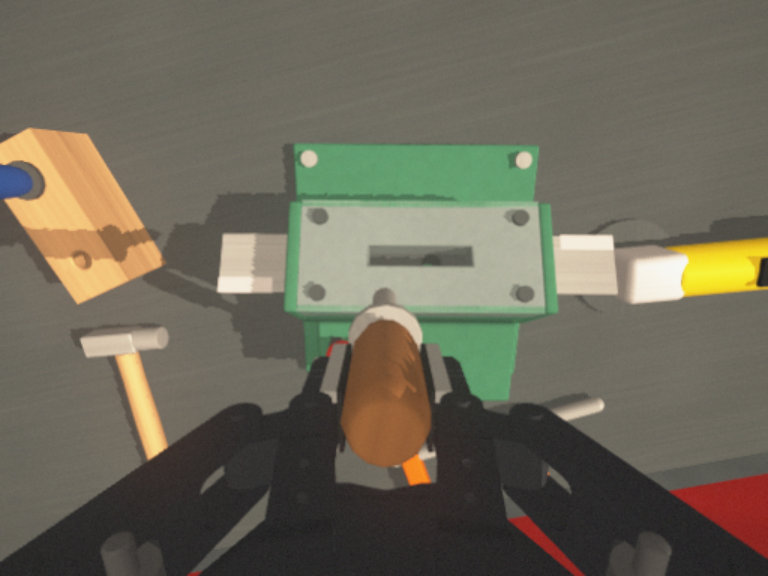

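View pics/s5.png

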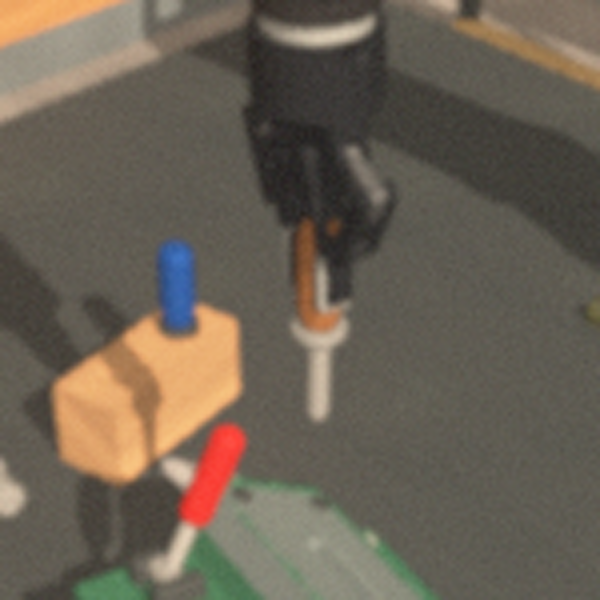

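```bash
python3 - <<'E'
from h import *
im=cv2.imread("pics/w5.png"); c=im[225:315,340:500]
c=cv2.convertScaleAbs(c,alpha=1.6,beta=0)
cv2.imwrite("pics/w5c.png",cv2.resize(c,None,fx=5,fy=5,interpolation=cv2.INTER_CUBIC))
E
```

```text
(no output)
```

View pics/w5c.png

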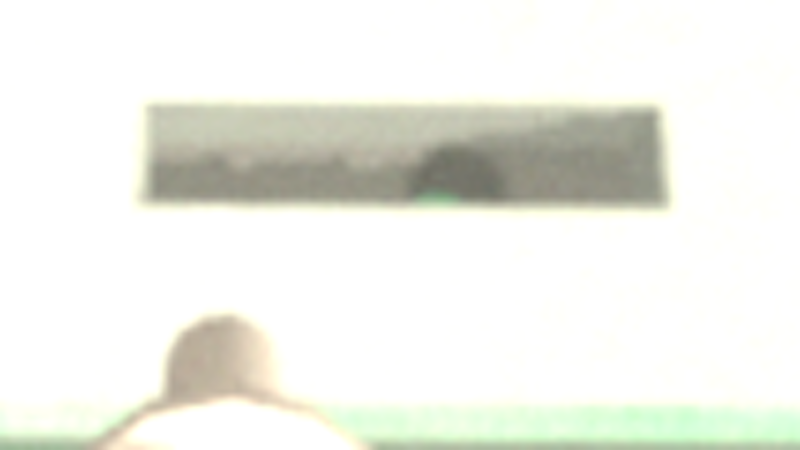

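```bash
cat > g.py <<'E'
from h import *
C=np.array([.565,.0805,.1]);a=np.radians(-12.8)
X=np.array([np.cos(a),np.sin(a),0]);Y=np.array([-np.sin(a),np.cos(a),0]);Z=np.array([0,0,1.])
s_,c_=np.sin(np.radians(28)),np.cos(np.radians(28))
U=c_*X+s_*Z; N=-s_*X+c_*Z
def jig(p): d=np.array(p)-C; return np.array([d@X,d@Y,d@Z])
E
python3 - <<'E'
from g import *
w=cam("wrist"); S=manip.state();p=S["tool_pos"];R=S["tcp_rot"];print(p,jig(p),S["clock"])
th=np.linspace(0,2*np.pi,60)
for L in (.108,.112):
  for dx in(-.002,0,.002):
    o=[]
    for r,dz in((.003,0),(.007,.007)):
        q=np.array([p+R@[0,0,-.0187]+dx*X-(L-dz)*Z+r*(np.cos(t)*X+np.sin(t)*Y) for t in th]); uv=proj(w,q)*1.5
        o+= [uv[:,1].min(),uv[:,0].min(),uv[:,0].max()]
    print(L,dx,np.round(o,1))
# hole estimate: ray through hole px
r=ray(w,(431.2/1.5,263/1.5)); o=w["xyz"]
k=((C-.028*N-o)@N)/(r@N); h=o+k*r; print("hole",(h-C)@Y,(h-C)@U)
for uv in((369.5,256),(472.5,256)):
    r=ray(w,(uv[0]/1.5,uv[1]/1.5));k=((C-o)@N)/(r@N);h=o+k*r-C;print("slot end",h@Y,h@U)
E
```

```text
[0.55776156 0.04989945 0.29618171] [-0.00027905 -0.03144377  0.19618171] 6.45
0.108 -0.002 [286.4 379.  388.7 283.4 372.1 395.5]
0.108 0 [289.5 379.  388.7 286.6 372.1 395.5]
0.108 0.002 [292.6 379.  388.7 289.8 372.1 395.5]
0.112 -0.002 [284.5 379.1 388.7 281.5 372.3 395.4]
0.112 0 [287.6 379.1 388.7 284.7 372.3 395.4]
0.112 0.002 [290.6 379.1 388.7 287.8 372.3 395.3]
hole 0.01250746142793638 -0.0009968152847909103
slot end -0.044390980880222794 -0.00017120271226359673
slot end 0.04532976445216997 -0.00011630642729720876
```

```bash
python3 - <<'E'
from g import *
L=110.;A=np.array([-7.95,-4.22])
for th,t in((0,5),(4,7),(8,9),(12,11),(16,14),(20,17),(24,20),(28,23),(30,24)):
    q=np.radians(th);a=np.array([-np.sin(q),np.cos(q)]);r=np.array([np.cos(q),np.sin(q)])
    tip=A+7*r-t*a;P=tip+L*a
    B=-A; d=(B-tip)@r
    # as world shift from current TCP jig (-.3,y,196.2)
    T=np.array([P[0],P[1]-18.7])
    print(th,t,"TCP jig",T.round(1),"tip",tip.round(1),"B margin",round(d-7,1), "world dxy per jigx",(T[0]*X[:2]).round(1))
print(X,Y)
E
```

```text
0 5 TCP jig [-1.  82.1] tip [-1.  -9.2] B margin 1.9 world dxy per jigx [-0.9  0.2]
4 7 TCP jig [-8.2 80.3] tip [ -0.5 -10.7] B margin 2.5 world dxy per jigx [-7.9  1.8]
8 9 TCP jig [-15.1  78.1] tip [  0.2 -12.2] B margin 2.9 world dxy per jigx [-14.7   3.3]
12 11 TCP jig [-21.7  75.4] tip [  1.2 -13.5] B margin 3.3 world dxy per jigx [-21.1   4.8]
16 14 TCP jig [-27.7  71.3] tip [  2.6 -15.7] B margin 3.6 world dxy per jigx [-27.    6.1]
20 17 TCP jig [-33.2  66.9] tip [  4.4 -17.8] B margin 3.8 world dxy per jigx [-32.4   7.4]
24 20 TCP jig [-38.2  62.1] tip [  6.6 -19.6] B margin 4.0 world dxy per jigx [-37.2   8.5]
28 23 TCP jig [-42.6  57.2] tip [  9.  -21.2] B margin 4.0 world dxy per jigx [-41.6   9.4]
30 24 TCP jig [-44.9  55.1] tip [ 10.1 -21.5] B margin 4.0 world dxy per jigx [-43.8   9.9]
[ 0.97514935 -0.2215485   0.        ] [0.2215485  0.97514935 0.        ]
```

```bash
python3 -m handwheel '[{"claw":0,"tx":0.0045,"ty":0.023,"tz":-0.02,"turn":0},{"claw":0,"tx":0.0045,"ty":0.023,"tz":-0.055,"turn":0},{"claw":0,"tx":0.0045,"ty":0.023,"tz":-0.085,"turn":0},{"claw":0,"tx":0.0045,"ty":0.023,"tz":-0.095,"turn":0},{"claw":0,"tx":0.0045,"ty":0.023,"tz":-0.095,"turn":0},{"claw":0,"tx":0.0045,"ty":0.023,"tz":-0.095,"turn":0},{"claw":0,"tx":0.0045,"ty":0.023,"tz":-0.095,"turn":0}]'
python3 - <<'E'
from g import *
w=cam("wrist"); cv2.imwrite("pics/w6.png",cv2.resize(w["image"],None,fx=1.5,fy=1.5))
S=manip.state();print(S["clock"],jig(S["tool_pos"]).round(4),S["force"])
E
```

```text
clock: 7.03
tool_pos: [0.564, 0.0739, 0.2034]
tcp_rot: [[-0.975, 0.222, 0.003], [0.222, 0.975, 0.0], [-0.003, 0.001, -1.0]]
force: [-0.5, 0.3, -2.2]
grip_width: 0.0273
7.0833 [ 0.0007 -0.0065  0.1036] [-1.01785175  0.41701158 -2.64055557]
```

View pics/w6.png

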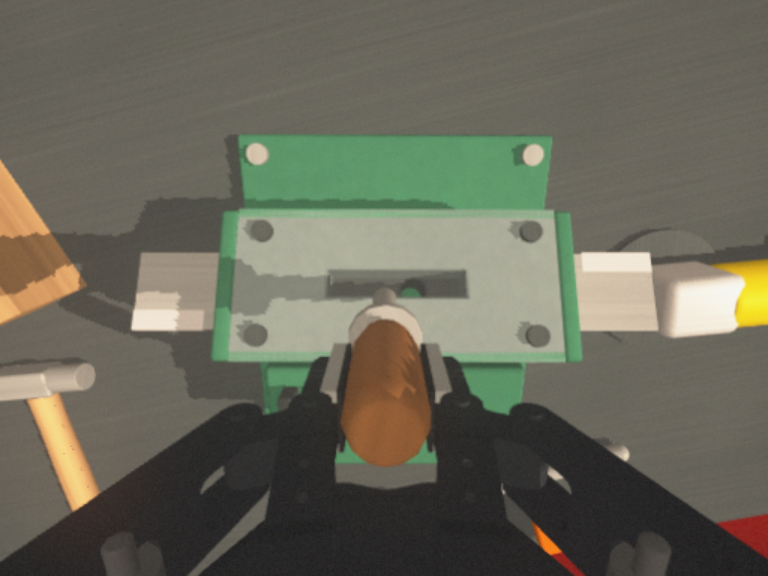

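```bash
python3 -m handwheel '[{"claw":0,"tx":-0.0015,"ty":0,"tz":-0.01,"turn":0},{"claw":0,"tx":-0.0015,"ty":0,"tz":-0.018,"turn":0},{"claw":0,"tx":-0.0015,"ty":0,"tz":-0.0215,"turn":0},{"claw":0,"tx":-0.0015,"ty":0,"tz":-0.0215,"turn":0}]'
python3 -c "
from g import *
S=manip.state();print(jig(S['tool_pos']).round(4))"
```

```text
clock: 7.42
tool_pos: [0.5609, 0.0741, 0.1795]
tcp_rot: [[-0.975, 0.222, -0.0], [0.222, 0.975, -0.0], [0.0, -0.0, -1.0]]
force: [0.0, 0.4, -2.0]
grip_width: 0.0271
[-0.0026 -0.0071  0.0795]
```

```bash
python3 -m handwheel '[{"claw":0,"tx":-0.0035,"ty":0.0008,"tz":-0.001,"turn":0},{"claw":0,"tx":-0.007,"ty":0.0016,"tz":-0.0018,"turn":0},{"claw":0,"tx":-0.0105,"ty":0.0023,"tz":-0.003,"turn":0},{"claw":0,"tx":-0.014,"ty":0.0031,"tz":-0.004,"turn":0},{"claw":0,"tx":-0.014,"ty":0.0031,"tz":-0.004,"turn":0}]'
python3 - <<'E'
from g import *
w=cam("wrist"); cv2.imwrite("pics/w7.png",cv2.resize(w["image"],None,fx=1.5,fy=1.5))
S=manip.state();print(S["clock"],jig(S["tool_pos"]).round(4),S["force"],S["grip_width"])
E
```

```text
clock: 7.83
tool_pos: [0.5512, 0.0767, 0.1786]
tcp_rot: [[-0.975, 0.222, 0.011], [0.222, 0.975, -0.002], [-0.011, 0.0, -1.0]]
force: [4.9, -2.8, 1.2]
grip_width: 0.0266
7.8833 [-0.0125 -0.0068  0.0786] [ 5.03687193 -2.5189769   1.74834087] 0.026401876697124627
```

View pics/w7.png

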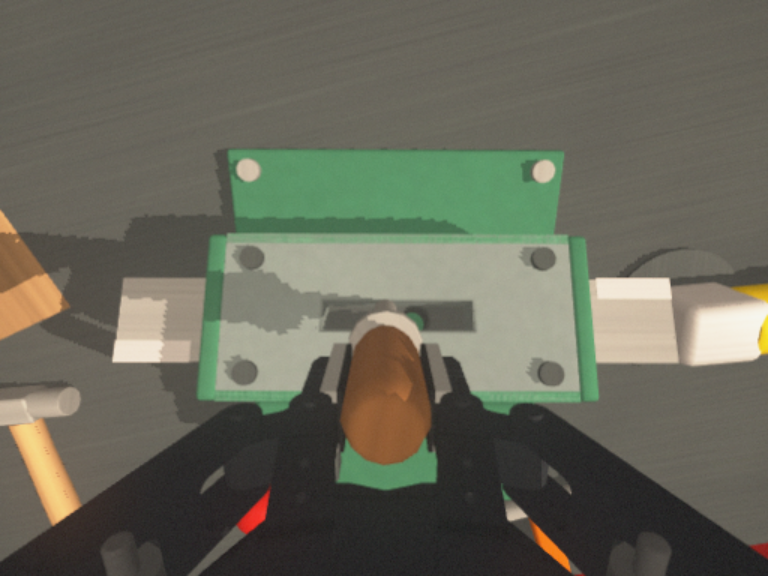

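```bash
python3 -m handwheel '[{"claw":0,"tx":-0.0032,"ty":0.0007,"tz":-0.0013,"turn":0},{"claw":0,"tx":-0.0064,"ty":0.0015,"tz":-0.0027,"turn":0},{"claw":0,"tx":-0.0095,"ty":0.0021,"tz":-0.0048,"turn":0},{"claw":0,"tx":-0.0123,"ty":0.0028,"tz":-0.0068,"turn":0},{"claw":0,"tx":-0.015,"ty":0.0034,"tz":-0.009,"turn":0},{"claw":0,"tx":-0.0176,"ty":0.004,"tz":-0.011,"turn":0},{"claw":0,"tx":-0.0176,"ty":0.004,"tz":-0.011,"turn":0}]'
python3 - <<'E'
from g import *
w=cam("wrist"); cv2.imwrite("pics/w8.png",cv2.resize(w["image"],None,fx=1.5,fy=1.5))
s=cam("scene");crop(s["image"],165,80,150,150,4,"pics/s8.png")
S=manip.state();print(S["clock"],jig(S["tool_pos"]).round(4),S["force"],S["grip_width"])
E
```

```text
clock: 8.47
tool_pos: [0.5329, 0.0817, 0.1673]
tcp_rot: [[-0.975, 0.221, 0.009], [0.221, 0.975, 0.0], [-0.009, 0.002, -1.0]]
force: [5.1, -0.6, 5.2]
grip_width: 0.0267
8.5667 [-0.0315 -0.0059  0.0673] [ 4.28722679 -0.62171827  6.35735324] 0.026772639387618567
```

View pics/w8.png

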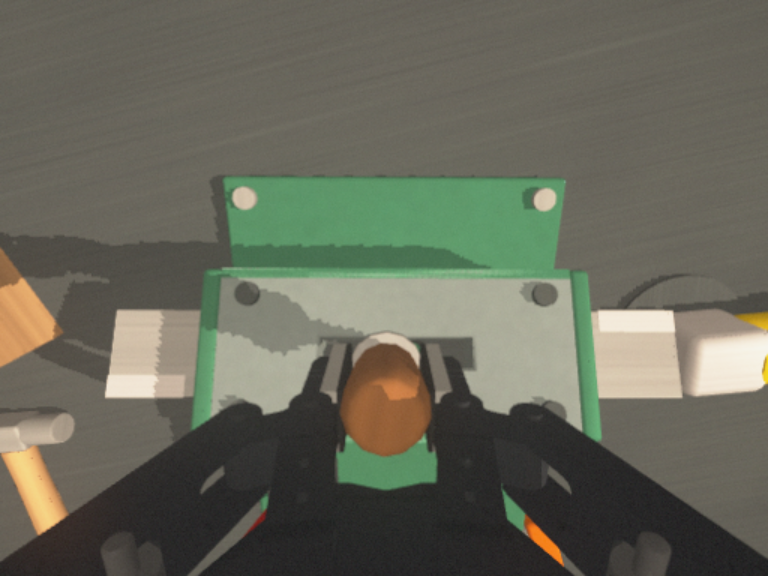

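View pics/s8.png

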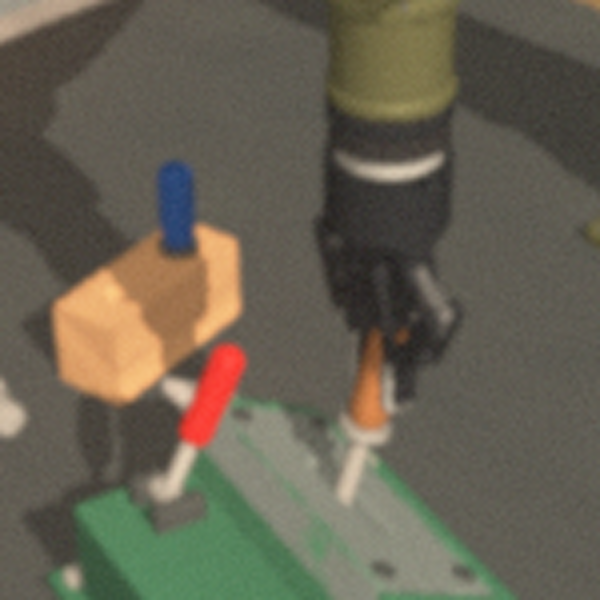

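```bash
python3 -m handwheel '[{"claw":0,"tx":-0.0025,"ty":0.0006,"tz":-0.0024,"turn":0},{"claw":0,"tx":-0.005,"ty":0.0011,"tz":-0.0048,"turn":0},{"claw":0,"tx":-0.007,"ty":0.0016,"tz":-0.0072,"turn":0},{"claw":0,"tx":-0.0092,"ty":0.0021,"tz":-0.0095,"turn":0},{"claw":0,"tx":-0.0115,"ty":0.0026,"tz":-0.0115,"turn":0},{"claw":0,"tx":-0.0125,"ty":0.0028,"tz":-0.0115,"turn":0},{"claw":0,"tx":-0.0125,"ty":0.0028,"tz":-0.0115,"turn":0}]'
python3 - <<'E'
from g import *
w=cam("wrist"); cv2.imwrite("pics/w9.png",cv2.resize(w["image"],None,fx=1.5,fy=1.5))
s=cam("scene");crop(s["image"],165,80,150,150,4,"pics/s9.png")
S=manip.state();print(S["clock"],jig(S["tool_pos"]).round(4),S["force"],S["grip_width"])
E
```

```text
clock: 9.15
tool_pos: [0.5175, 0.0843, 0.1531]
tcp_rot: [[-0.975, 0.221, 0.001], [0.221, 0.975, 0.0], [-0.001, 0.0, -1.0]]
force: [6.1, -1.4, 1.9]
grip_width: 0.0265
9.25 [-0.0472 -0.0068  0.0531] [ 5.18315547 -0.67817232  2.60699078] 0.026888698370976523
```

View pics/w9.png

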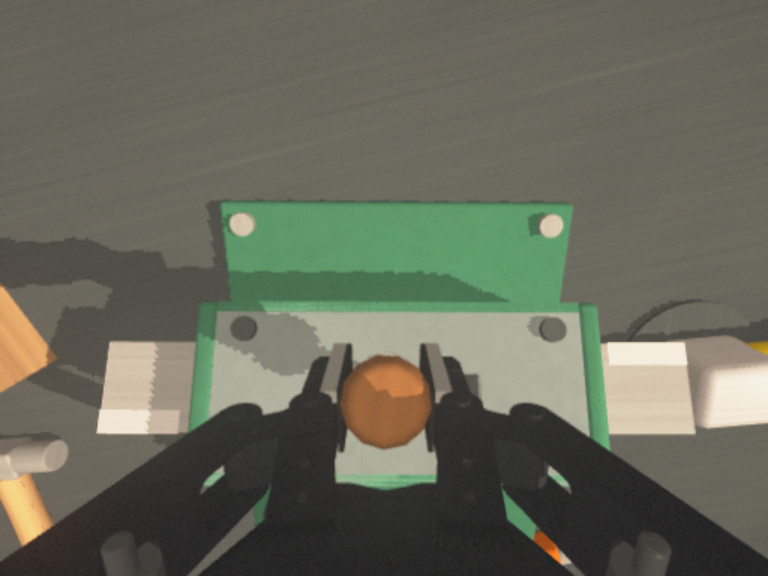

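View pics/s9.png

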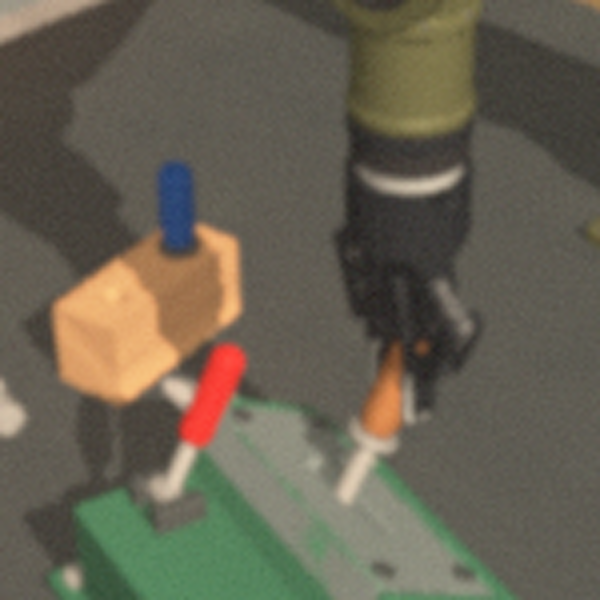

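```bash
python3 - <<'E'
from g import *
w=cam("wrist");S=manip.state();p=S["tool_pos"]+.0187*Z
print(jig(S["tool_pos"]).round(4),S["force"])
for th in(24,26,28,30,32):
    q=np.radians(th); a=-np.sin(q)*X+np.cos(q)*Z
    print(th,[(proj(w,p+k*a)[0]*1.5).round(1) for k in(0,.020,.022,.028)])
E
```

```text
[-0.0472 -0.0068  0.0531] [ 5.67478551 -1.16599408  0.61155684]
24 [array([382.8, 388.3]), array([382.5, 397.1]), array([382.4, 398.1]), array([382.3, 401.4])]
26 [array([382.8, 388.3]), array([382.5, 394.7]), array([382.4, 395.5]), array([382.3, 397.9])]
28 [array([382.8, 388.3]), array([382.5, 392.4]), array([382.5, 392.9]), array([382.3, 394.4])]
30 [array([382.8, 388.3]), array([382.5, 390. ]), array([382.5, 390.2]), array([382.3, 390.9])]
32 [array([382.8, 388.3]), array([382.5, 387.7]), array([382.5, 387.6]), array([382.3, 387.4])]
```

```bash
python3 - <<'E'
from g import *
s=cam("scene");S=manip.state();p=S["tool_pos"]+.0187*Z
im=s["image"]
c=cv2.resize(im[150:220,225:295],None,fx=8,fy=8,interpolation=cv2.INTER_CUBIC);cv2.imwrite("pics/s10.png",c)
f=lambda q:((proj(s,q)[0]-[225,150]+.5)*8-.5).round(0)
for th in(24,26,28,30,32):
    q=np.radians(th); a=-np.sin(q)*X+np.cos(q)*Z
    print(th,"grasp",f(p),"collar top/bot",f(p-.040*a),f(p-.046*a),"slot surf",f(p-.085*a))
print("slot ends",f(C-.045*Y),f(C+.045*Y), f(C-.045*Y-.009*U),f(C+.045*Y-.009*U))
E
```

```text
24 grasp [326. 195.] collar top/bot [281. 303.] [274. 319.] slot surf [232. 420.]
26 grasp [326. 195.] collar top/bot [278. 303.] [271. 319.] slot surf [225. 420.]
28 grasp [326. 195.] collar top/bot [274. 302.] [267. 318.] slot surf [218. 420.]
30 grasp [326. 195.] collar top/bot [271. 302.] [263. 318.] slot surf [211. 419.]
32 grasp [326. 195.] collar top/bot [268. 302.] [259. 317.] slot surf [204. 418.]
slot ends [138. 355.] [285. 512.] [159. 357.] [306. 513.]
```

View pics/s10.png

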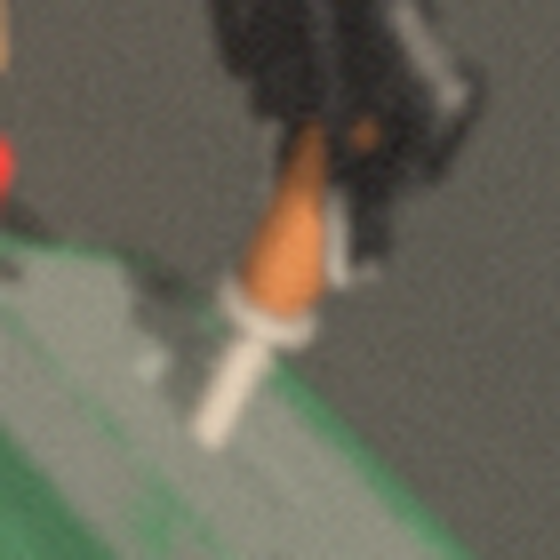

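```bash
python3 -m handwheel '[{"claw":0,"tx":0.004,"ty":-0.0009,"tz":0.002,"turn":0},{"claw":0,"tx":0.0076,"ty":-0.0017,"tz":0.0024,"turn":0},{"claw":0,"tx":0.0076,"ty":-0.0017,"tz":0.0024,"turn":0},{"claw":0,"tx":0.0076,"ty":-0.0017,"tz":0.0024,"turn":0}]'
python3 -c "
from g import *
S=manip.state();print(jig(S['tool_pos']).round(4))"
```

```text
clock: 9.68
tool_pos: [0.5218, 0.0823, 0.154]
tcp_rot: [[-0.975, 0.221, -0.006], [0.221, 0.975, -0.0], [0.006, -0.002, -1.0]]
force: [0.1, 0.0, -2.6]
grip_width: 0.0262
[-0.0425 -0.0079  0.054 ]
```

```bash
python3 -m handwheel '[{"claw":0,"tx":0.0025,"ty":-0.0006,"tz":-0.0015,"turn":0},{"claw":0,"tx":0.005,"ty":-0.0011,"tz":-0.003,"turn":0},{"claw":0,"tx":0.005,"ty":-0.0011,"tz":-0.003,"turn":0},{"claw":0,"tx":0.005,"ty":-0.0011,"tz":-0.003,"turn":0}]'
python3 -c "
from g import *
S=manip.state();print(jig(S['tool_pos']).round(4))"
```

```text
clock: 10.02
tool_pos: [0.5243, 0.0819, 0.1536]
tcp_rot: [[-0.975, 0.221, -0.009], [0.221, 0.975, 0.002], [0.009, -0.0, -1.0]]
force: [-12.4, 1.2, 16.3]
grip_width: 0.0265
[-0.04   -0.0077  0.0536]
```

```bash
python3 -m handwheel '[{"claw":0,"tx":0.0005,"ty":0.002,"tz":0,"turn":0},{"claw":0,"tx":0.0009,"ty":0.004,"tz":0,"turn":0},{"claw":0,"tx":0.0014,"ty":0.006,"tz":0,"turn":0},{"claw":0,"tx":0.0018,"ty":0.008,"tz":0,"turn":0},{"claw":0,"tx":0.0023,"ty":0.010,"tz":0,"turn":0},{"claw":0,"tx":0.0027,"ty":0.012,"tz":0,"turn":0},{"claw":0,"tx":0.0027,"ty":0.012,"tz":0,"turn":0}]'
python3 -c "
from g import *
S=manip.state();print(jig(S['tool_pos']).round(4),S['force'])"
```

```text
clock: 10.6
tool_pos: [0.5256, 0.089, 0.1534]
tcp_rot: [[-0.974, 0.224, -0.011], [0.224, 0.974, -0.01], [0.008, -0.012, -1.0]]
force: [-13.9, -9.0, 18.7]
grip_width: 0.0266
[-0.0403 -0.0004  0.0534] [-13.85568306  -9.04629247  18.68200801]
```

```bash
python3 -m handwheel '[{"claw":0,"tx":-0.0006,"ty":0.001,"tz":0.0012,"turn":0},{"claw":0,"tx":-0.0002,"ty":0.003,"tz":0.0012,"turn":0},{"claw":0,"tx":0.0003,"ty":0.005,"tz":0.0012,"turn":0},{"claw":0,"tx":0.0007,"ty":0.007,"tz":0.0012,"turn":0},{"claw":0,"tx":0.0012,"ty":0.009,"tz":0.0012,"turn":0},{"claw":0,"tx":0.0012,"ty":0.009,"tz":0.0012,"turn":0}]'
python3 -c "
from g import *
S=manip.state();print(jig(S['tool_pos']).round(4),S['force'])"
```

```text
clock: 11.1
tool_pos: [0.5303, 0.1023, 0.1524]
tcp_rot: [[-0.975, 0.221, -0.007], [0.221, 0.975, -0.0], [0.006, -0.002, -1.0]]
force: [-6.2, -0.4, -2.7]
grip_width: 0.0267
[-0.0386  0.0136  0.0524] [-6.18875719 -0.38895588 -2.65128263]
```

```bash
python3 -m handwheel '[{"claw":0,"tx":0.0009,"ty":-0.0002,"tz":-0.0018,"turn":0},{"claw":0,"tx":0.0018,"ty":-0.0004,"tz":-0.0036,"turn":0},{"claw":0,"tx":0.0027,"ty":-0.0006,"tz":-0.0054,"turn":0},{"claw":0,"tx":0.0027,"ty":-0.0006,"tz":-0.0054,"turn":0}]'
python3 -c "
from g import *
S=manip.state();print(jig(S['tool_pos']).round(4),S['force'])"
```

```text
clock: 11.43
tool_pos: [0.5333, 0.102, 0.1467]
tcp_rot: [[-0.975, 0.221, -0.006], [0.221, 0.975, 0.0], [0.006, -0.001, -1.0]]
force: [-5.1, 0.9, -4.1]
grip_width: 0.0267
[-0.0357  0.014   0.0467] [-5.07833088  0.8510531  -4.11247263]
```

```bash
python3 -m handwheel '[{"claw":0,"tx":0.0018,"ty":-0.0004,"tz":-0.0035,"turn":0},{"claw":0,"tx":0.0037,"ty":-0.0008,"tz":-0.007,"turn":0},{"claw":0,"tx":0.0055,"ty":-0.0012,"tz":-0.0106,"turn":0},{"claw":0,"tx":0.0073,"ty":-0.0016,"tz":-0.0142,"turn":0},{"claw":0,"tx":0.0092,"ty":-0.0021,"tz":-0.0177,"turn":0},{"claw":0,"tx":0.011,"ty":-0.0025,"tz":-0.0212,"turn":0},{"claw":0,"tx":0.011,"ty":-0.0025,"tz":-0.0212,"turn":0}]'
python3 - <<'E'
from g import *
s=cam("scene");crop(s["image"],165,80,150,150,4,"pics/s11.png")
S=manip.state();j=jig(S["tool_pos"]);print(j.round(4),S['force'],"depth",(j+[0,0,.0187])@[-s_,0,c_],"u",(j+[0,0,.0187])@[c_,0,s_])
E
```

```text
clock: 12.02
tool_pos: [0.5439, 0.0993, 0.125]
tcp_rot: [[-0.975, 0.221, -0.007], [0.221, 0.975, 0.0], [0.007, -0.002, -1.0]]
force: [-4.9, 0.4, -5.9]
grip_width: 0.0268
[-0.0247  0.0137  0.0251] [-4.47129242  0.15088255 -7.72258115] depth 0.050266943689023985 u -0.0012875873884994457
```

View pics/s11.png

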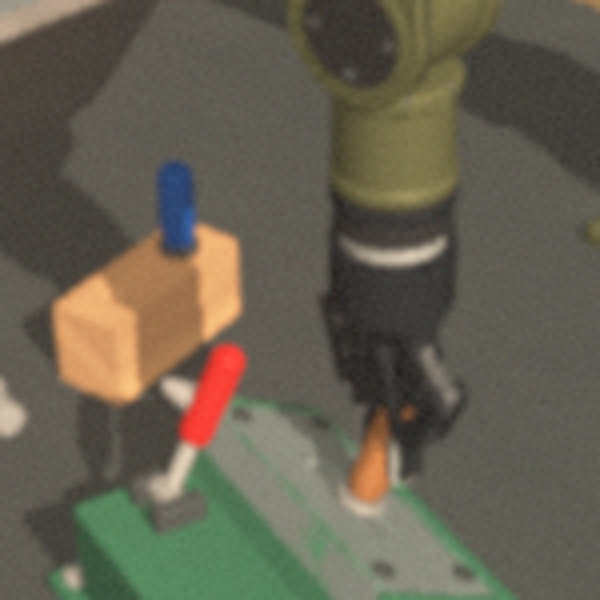

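```bash
python3 -m handwheel '[{"claw":0,"tx":0.0009,"ty":-0.0002,"tz":-0.0018,"turn":0},{"claw":0,"tx":0.0018,"ty":-0.0004,"tz":-0.0036,"turn":0},{"claw":0,"tx":0.0028,"ty":-0.0006,"tz":-0.0053,"turn":0},{"claw":0,"tx":0.0037,"ty":-0.0008,"tz":-0.007,"turn":0},{"claw":0,"tx":0.0037,"ty":-0.0008,"tz":-0.007,"turn":0}]'
python3 - <<'E'
from g import *
S=manip.state();j=jig(S["tool_pos"]);print(j.round(4),S['force'],"depth",(j+[0,0,.0187])@[-s_,0,c_],"u",(j+[0,0,.0187])@[c_,0,s_])
E
```

```text
clock: 12.48
tool_pos: [0.545, 0.0991, 0.1222]
tcp_rot: [[-0.975, 0.221, -0.009], [0.221, 0.975, 0.002], [0.01, -0.0, -1.0]]
force: [-19.9, 1.1, 22.5]
grip_width: 0.0265
[-0.0236  0.0137  0.0222] [-19.91110939   1.0579262   22.50149675] depth 0.047162981805447673 u -0.00164516094975462
```

```bash
python3 -m handwheel '[{"claw":0,"tx":-0.0015,"ty":0.0003,"tz":0.0028,"turn":0},{"claw":0,"tx":-0.0015,"ty":0.0003,"tz":0.0028,"turn":0},{"claw":0.085,"tx":-0.0015,"ty":0.0003,"tz":0.0028,"turn":0},{"claw":0.085,"tx":-0.0015,"ty":0.0003,"tz":0.0028,"turn":0},{"claw":0.085,"tx":-0.0015,"ty":0.0003,"tz":0.0028,"turn":0},{"claw":0.085,"tx":-0.0015,"ty":0.0003,"tz":0.0028,"turn":0},{"claw":0.085,"tx":-0.0015,"ty":0.0003,"tz":0.0028,"turn":0},{"claw":0.085,"tx":-0.0015,"ty":0.0003,"tz":0.0028,"turn":0}]'
python3 - <<'E'
from g import *
S=manip.state();j=jig(S["tool_pos"]);print(j.round(4),S['force'],S['grip_width'])
w=cam("wrist"); cv2.imwrite("pics/w12.png",cv2.resize(w["image"],None,fx=1.5,fy=1.5))
s=cam("scene");crop(s["image"],210,130,75,75,8,"pics/s12.png")
f=lambda q:((proj(s,q)[0]-[210,130]+.5)*8-.5).round(0)
for y in(.012,.0135): print([(f(C+y*Y+h*N),(proj(w,C+y*Y+h*N)[0]*1.5).round(0)) for h in(0,.006,.07)])
E
```

```text
clock: 13.15
tool_pos: [0.55, 0.0988, 0.1233]
tcp_rot: [[-0.975, 0.222, 0.001], [0.222, 0.975, 0.0], [-0.001, 0.0, -1.0]]
force: [0.7, -0.5, 0.2]
grip_width: 0.0849
[-0.0187  0.0146  0.0233] [ 0.70579168 -0.45887441  0.15014847] 0.08494746745942652
[(array([349., 613.]), array([378., 375.])), (array([357., 597.]), array([378., 375.])), (array([440., 426.]), array([374., 382.]))]
[(array([352., 615.]), array([381., 375.])), (array([359., 599.]), array([381., 375.])), (array([442., 429.]), array([379., 382.]))]
```

View pics/w12.png

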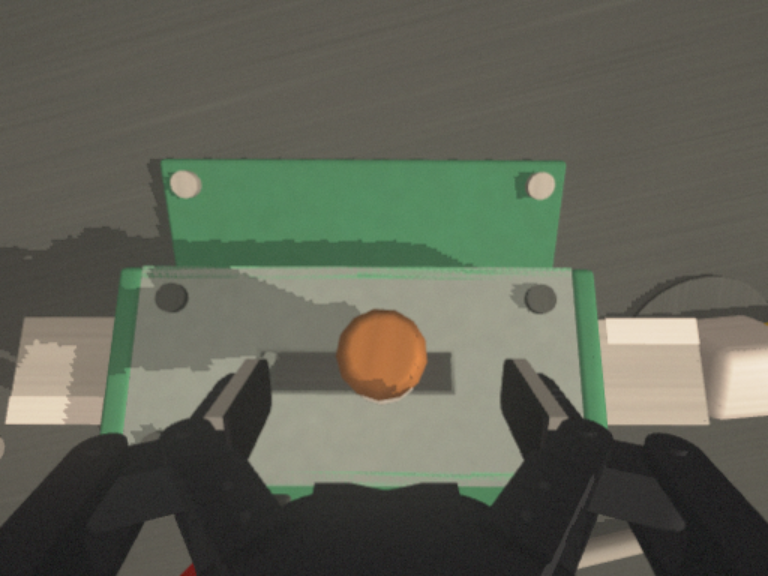

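View pics/s12.png

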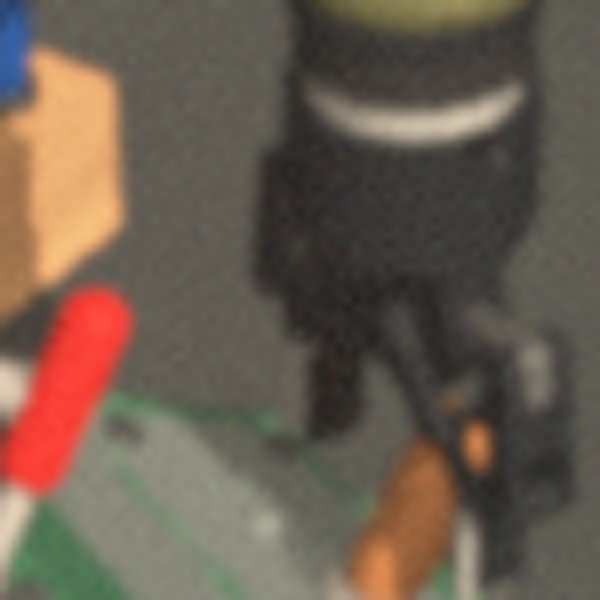

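```bash
python3 -m handwheel '[{"claw":0.085,"tx":0,"ty":0,"tz":0.03,"turn":0},{"claw":0.085,"tx":0,"ty":0,"tz":0.07,"turn":0},{"claw":0.085,"tx":0,"ty":0,"tz":0.11,"turn":0},{"claw":0.085,"tx":0,"ty":0,"tz":0.137,"turn":0},{"claw":0,"tx":0.0035,"ty":-0.04,"tz":0.137,"turn":0},{"claw":0,"tx":0.0066,"ty":-0.078,"tz":0.137,"turn":0},{"claw":0,"tx":0.0066,"ty":-0.078,"tz":0.137,"turn":0},{"claw":0,"tx":0.0066,"ty":-0.078,"tz":0.137,"turn":0},{"claw":0,"tx":0.0066,"ty":-0.078,"tz":0.137,"turn":0},{"claw":0,"tx":0.0066,"ty":-0.078,"tz":0.137,"turn":0},{"claw":0,"tx":0.0066,"ty":-0.078,"tz":0.137,"turn":0}]'
python3 - <<'E'
from g import *
S=manip.state();j=jig(S["tool_pos"]);print(j.round(4),S['force'],S['grip_width'])
w=cam("wrist"); cv2.imwrite("pics/w13.png",cv2.resize(w["image"],None,fx=1.5,fy=1.5))
s=cam("scene");crop(s["image"],185,130,90,75,8,"pics/s13.png")
f=lambda q:((proj(s,q)[0]-[185,130]+.5)*8-.5).round(0)
y=.013;print([(f(C+y*Y+h*N),(proj(w,C+y*Y+h*N)[0]*1.5).round(0)) for h in(0,.006,.036,.042,.074)])
pv=C+.1*X-.06*Y; tip=lambda t:pv+.1*(np.sin(t-.5)*X+np.cos(t-.5)*Z)
for t in(0,.1,.2):print("lever",t,f(tip(t)),(proj(w,tip(t))[0]*1.5).round(0))
E
```

```text
clock: 14.17
tool_pos: [0.5557, 0.0218, 0.2598]
tcp_rot: [[-0.976, 0.22, -0.001], [0.22, 0.976, 0.0], [0.001, 0.0, -1.0]]
force: [1.0, -0.7, -0.5]
grip_width: 0.0003
[ 0.004  -0.0593  0.1598] [ 0.95830849 -0.68951771 -0.51719497] 0.0003235876409348313
[(array([551., 614.]), array([477., 261.])), (array([559., 599.]), array([478., 259.])), (array([597., 520.]), array([488., 248.])), (array([605., 504.]), array([491., 246.])), (array([647., 417.]), array([505., 230.]))]
lever 0 [286. 327.] [382. 378.]
lever 0.1 [260. 325.] [382. 395.]
lever 0.2 [233. 326.] [382. 411.]
```

View pics/w13.png

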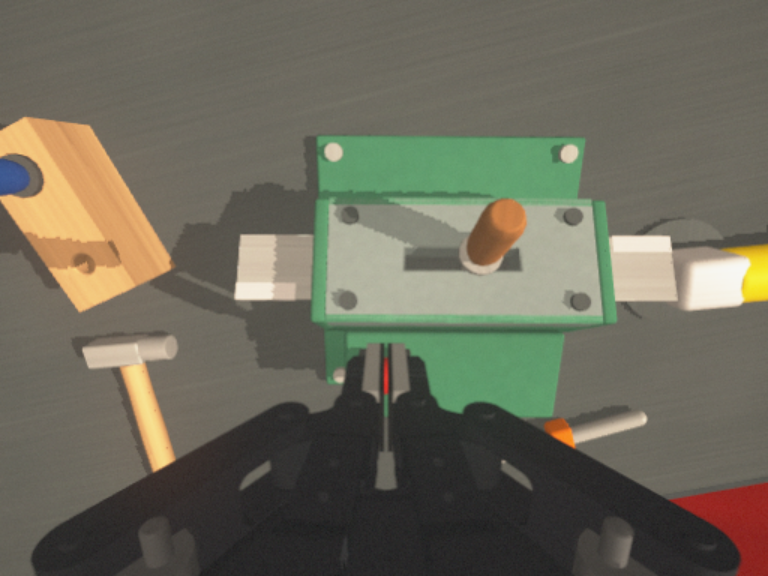

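View pics/s13.png

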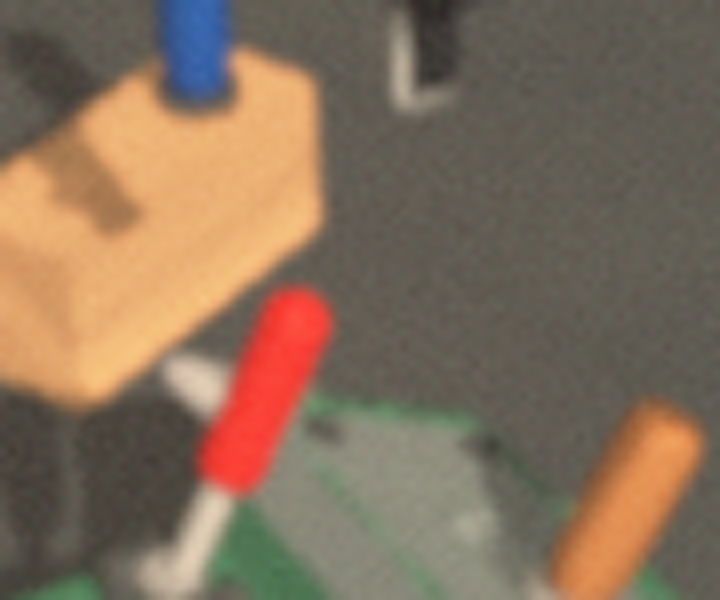

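```bash
python3 - <<'E'
from g import *
im=cv2.imread("pics/w13.png"); cv2.imwrite("pics/w13c.png",cv2.resize(im[185:295,390:550],None,fx=5,fy=5,interpolation=cv2.INTER_CUBIC))
w=cam("wrist");f=lambda q:((proj(w,q)[0]*1.5-[390,185])*5).round(0)
for dth in(0,3,6):
    q=np.radians(28+dth);a=-np.sin(q)*X+np.cos(q)*Z
    B=C+.0125*Y
    print(dth,[f(B+h*a) for h in(0,.006,.074)])
print(f(C-.045*Y),f(C+.045*Y))
E
```

```text
0 [array([430., 380.]), array([439., 370.]), array([569., 225.])]
3 [array([430., 380.]), array([439., 368.]), array([567., 194.])]
6 [array([430., 380.]), array([439., 367.]), array([565., 164.])]
[ 62. 379.] [638. 381.]
```

View pics/w13c.png

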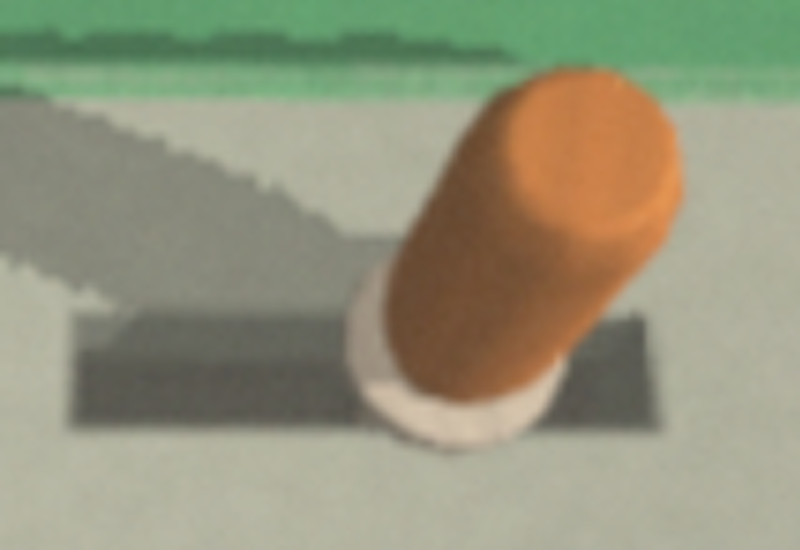

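```bash
python3 -m handwheel '[{"claw":0,"tx":-0.015,"ty":0.038,"tz":0,"turn":0},{"claw":0,"tx":-0.032,"ty":0.076,"tz":0,"turn":0},{"claw":0,"tx":-0.032,"ty":0.0815,"tz":-0.03,"turn":0},{"claw":0,"tx":-0.032,"ty":0.0815,"tz":-0.06,"turn":0},{"claw":0,"tx":-0.032,"ty":0.0815,"tz":-0.07,"turn":0},{"claw":0,"tx":-0.032,"ty":0.0815,"tz":-0.07,"turn":0},{"claw":0,"tx":-0.032,"ty":0.0815,"tz":-0.07,"turn":0}]'
python3 - <<'E'
from g import *
S=manip.state();j=jig(S["tool_pos"]);print(j.round(4),S['force'],S['grip_width'])
w=cam("wrist"); cv2.imwrite("pics/w14.png",cv2.resize(w["image"],None,fx=1.5,fy=1.5))
E
```

```text
clock: 14.9
tool_pos: [0.5238, 0.1022, 0.1902]
tcp_rot: [[-0.975, 0.221, -0.001], [0.221, 0.975, -0.0], [0.001, -0.0, -1.0]]
force: [0.1, -0.6, 1.2]
grip_width: 0.0002
[-0.045   0.0121  0.0902] [ 0.09515893 -0.64803523  1.23199255] 0.00023661294915269291
```

View pics/w14.png

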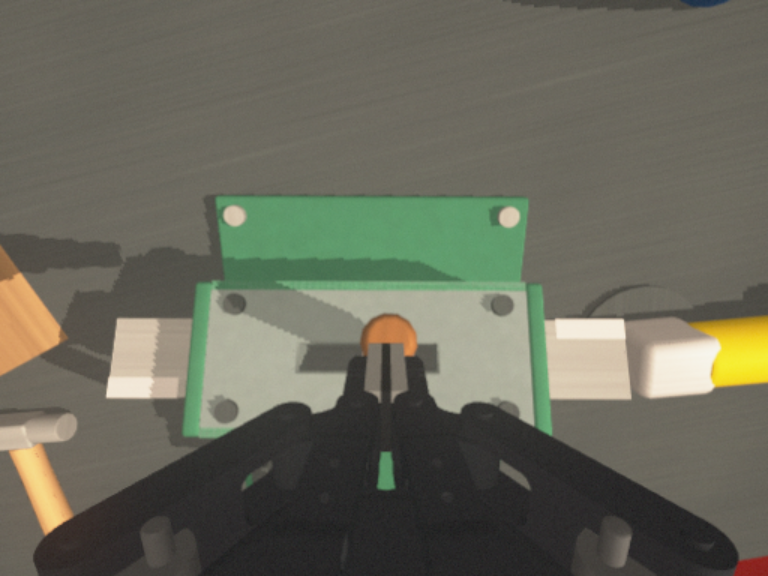

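```bash
python3 -m handwheel '[{"claw":0,"tx":0.005,"ty":-0.0011,"tz":-0.01,"turn":0},{"claw":0,"tx":0.009,"ty":-0.002,"tz":-0.018,"turn":0},{"claw":0,"tx":0.0115,"ty":-0.0026,"tz":-0.022,"turn":0},{"claw":0,"tx":0.0125,"ty":-0.0028,"tz":-0.024,"turn":0},{"claw":0,"tx":0.0125,"ty":-0.0028,"tz":-0.024,"turn":0}]'
python3 -c "
from g import *
S=manip.state();print(jig(S['tool_pos']).round(4),S['force'])"
```

```text
clock: 15.37
tool_pos: [0.5375, 0.0995, 0.1673]
tcp_rot: [[-0.975, 0.222, 0.002], [0.222, 0.975, 0.001], [-0.001, 0.001, -1.0]]
force: [-1.4, 1.3, 6.2]
grip_width: -0.0
[-0.0311  0.0124  0.0673] [-1.44140785  1.32215192  6.22910694]
```

```bash
python3 -m handwheel '[{"claw":0,"tx":0.0025,"ty":-0.0005,"tz":-0.0025,"turn":0},{"claw":0,"tx":0.005,"ty":-0.0011,"tz":-0.005,"turn":0},{"claw":0,"tx":0.005,"ty":-0.0011,"tz":-0.005,"turn":0}]'
python3 -c "
from g import *
S=manip.state();print(jig(S['tool_pos']).round(4),S['force'])"
```

```text
clock: 15.62
tool_pos: [0.5412, 0.0993, 0.1674]
tcp_rot: [[-0.975, 0.221, 0.003], [0.221, 0.975, 0.004], [-0.002, 0.004, -1.0]]
force: [-13.4, 1.7, 37.1]
grip_width: -0.0001
[-0.0274  0.0131  0.0674] [-13.40654612   1.72936251  37.10245815]
```

```bash
python3 -m handwheel '[{"claw":0,"tx":-0.003,"ty":0.0007,"tz":0.01,"turn":0},{"claw":0,"tx":-0.005,"ty":0.0011,"tz":0.04,"turn":0},{"claw":0,"tx":-0.005,"ty":0.0011,"tz":0.08,"turn":0},{"claw":0,"tx":0.01,"ty":-0.03,"tz":0.097,"turn":0},{"claw":0,"tx":0.0145,"ty":-0.077,"tz":0.097,"turn":0},{"claw":0,"tx":0.0145,"ty":-0.077,"tz":0.097,"turn":0},{"claw":0,"tx":0.0145,"ty":-0.077,"tz":0.097,"turn":0},{"claw":0,"tx":0.0145,"ty":-0.077,"tz":0.097,"turn":0}]'
python3 - <<'E'
from g import *
S=manip.state();j=jig(S["tool_pos"]);print(j.round(4),S['force'],S['clock'])
w=cam("wrist"); im=cv2.resize(w["image"],None,fx=1.5,fy=1.5); cv2.imwrite("pics/w15.png",im)
s=cam("scene");crop(s["image"],185,130,90,75,8,"pics/s15.png")
cv2.imwrite("pics/w15c.png",cv2.resize(im[185:295,390:550],None,fx=5,fy=5,interpolation=cv2.INTER_CUBIC))
f=lambda q:((proj(w,q)[0]*1.5-[390,185])*5).round(0)
g=lambda q:((proj(s,q)[0]-[185,130]+.5)*8-.5).round(0)
for dth in(0,3,6):
    q=np.radians(28+dth);a=-np.sin(q)*X+np.cos(q)*Z
    B=C+.0125*Y
    print(dth,[(f(B+h*a),g(B+h*a)) for h in(0,.006,.074)])
print(f(C-.045*Y),f(C+.045*Y))
E
```

```text
clock: 16.28
tool_pos: [0.5557, 0.0211, 0.2575]
tcp_rot: [[-0.975, 0.223, -0.001], [0.223, 0.975, 0.001], [0.001, 0.0, -1.0]]
force: [-0.1, 0.2, -0.2]
grip_width: 0.0001
[ 0.0041 -0.06    0.1575] [-0.09595795  0.16399046 -0.18791056] 16.2833
0 [(array([438., 382.]), array([550., 613.])), (array([447., 373.]), array([558., 598.])), (array([579., 225.]), array([646., 416.]))]
3 [(array([438., 382.]), array([550., 613.])), (array([446., 371.]), array([558., 598.])), (array([577., 195.]), array([655., 418.]))]
6 [(array([438., 382.]), array([550., 613.])), (array([446., 369.]), array([559., 598.])), (array([574., 165.]), array([663., 420.]))]
[ 67. 383.] [647. 382.]
```

View pics/w15c.png

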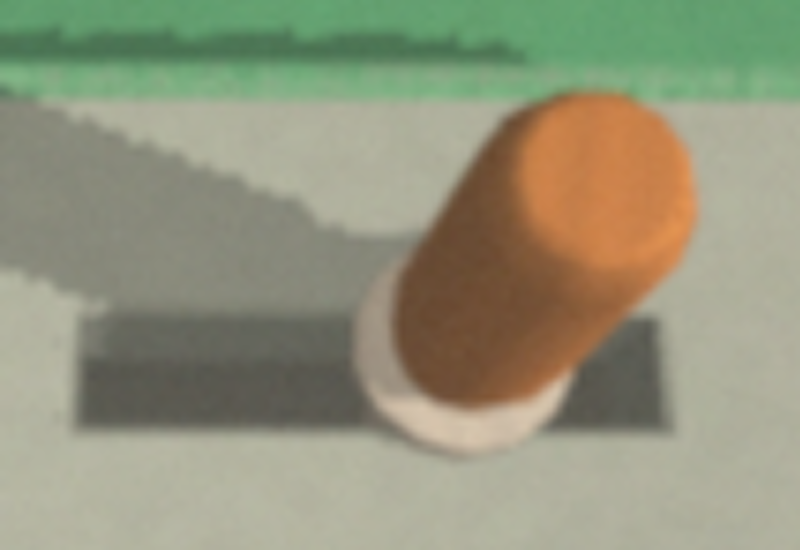

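View pics/s15.png

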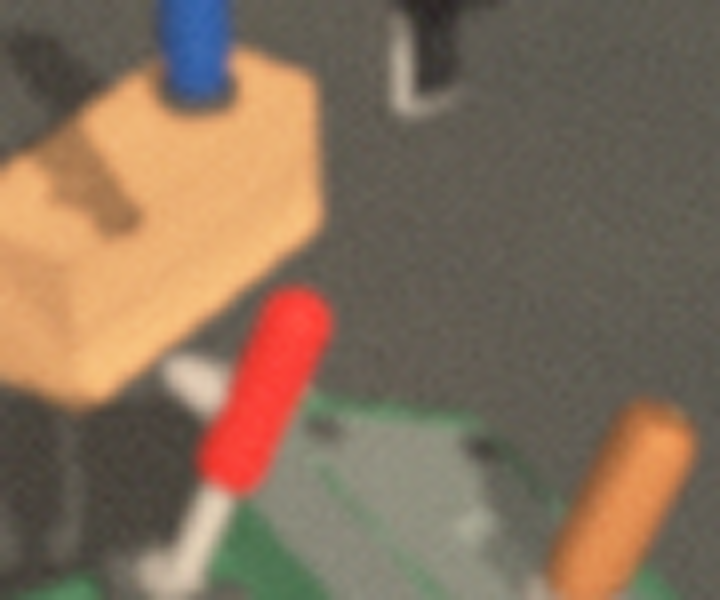

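```bash
python3 - <<'E'
from g import *
w=cam("wrist");t=np.linspace(0,2*np.pi,90)
f=lambda q:(proj(w,q)*1.5-[390,185])*5+[12,-10]
for e in(0,.003):
  for du in (-.0017,0):
    for dth in(0,2,4):
      q=np.radians(28+dth);a=-np.sin(q)*X+np.cos(q)*Z;r=np.cos(q)*X+np.sin(q)*Z
      B=C+.0125*Y+du*U+e*N
      circ=lambda h,R:f(np.array([B+h*a+R*(np.cos(k)*r+np.sin(k)*Y) for k in t]))
      c=np.vstack([circ(0,.017),circ(.006,.017)]);hd=circ(.066,.014)
      print(e,du,dth,"collar x",c[:,0].min().round(),c[:,0].max().round(),"bottom",c[:,1].max().round(),"handle top row",hd[:,1].min().round(),"right",hd[:,0].max().round())
E
```

```text
0 -0.0017 0 collar x 334.0 563.0 bottom 474.0 handle top row 122.0 right 678.0
0 -0.0017 2 collar x 334.0 563.0 bottom 473.0 handle top row 106.0 right 677.0
0 -0.0017 4 collar x 334.0 563.0 bottom 472.0 handle top row 91.0 right 675.0
0 0 0 collar x 334.0 564.0 bottom 485.0 handle top row 135.0 right 679.0
0 0 2 collar x 334.0 564.0 bottom 484.0 handle top row 119.0 right 677.0
0 0 4 collar x 334.0 564.0 bottom 483.0 handle top row 104.0 right 676.0
0.003 -0.0017 0 collar x 337.0 569.0 bottom 470.0 handle top row 113.0 right 686.0
0.003 -0.0017 2 collar x 337.0 569.0 bottom 469.0 handle top row 97.0 right 685.0
0.003 -0.0017 4 collar x 337.0 569.0 bottom 468.0 handle top row 81.0 right 684.0
0.003 0 0 collar x 337.0 570.0 bottom 481.0 handle top row 126.0 right 687.0
0.003 0 2 collar x 337.0 570.0 bottom 480.0 handle top row 110.0 right 686.0
0.003 0 4 collar x 337.0 570.0 bottom 479.0 handle top row 94.0 right 684.0
```

```bash
python3 -m handwheel '[{"claw":0,"tx":-0.01,"ty":0.038,"tz":0,"turn":0},{"claw":0,"tx":-0.021,"ty":0.076,"tz":0,"turn":0},{"claw":0,"tx":-0.021,"ty":0.080,"tz":-0.03,"turn":0},{"claw":0,"tx":-0.021,"ty":0.080,"tz":-0.06,"turn":0},{"claw":0,"tx":-0.021,"ty":0.080,"tz":-0.0675,"turn":0},{"claw":0,"tx":-0.019,"ty":0.0795,"tz":-0.072,"turn":0},{"claw":0,"tx":-0.017,"ty":0.079,"tz":-0.076,"turn":0},{"claw":0,"tx":-0.0145,"ty":0.0785,"tz":-0.080,"turn":0},{"claw":0,"tx":-0.012,"ty":0.078,"tz":-0.084,"turn":0},{"claw":0,"tx":-0.012,"ty":0.078,"tz":-0.084,"turn":0}]'
python3 -c "
from g import *
S=manip.state();print(jig(S['tool_pos']).round(4),S['force'])"
```

```text
clock: 17.27
tool_pos: [0.5451, 0.099, 0.1743]
tcp_rot: [[-0.975, 0.222, 0.001], [0.222, 0.975, 0.0], [-0.001, 0.0, -1.0]]
force: [-0.3, -0.5, 0.4]
grip_width: 0.0
[-0.0235  0.0137  0.0743] [-0.25695591 -0.46779584  0.41786232]
```

```bash
python3 -m handwheel '[{"claw":0,"tx":0.0015,"ty":-0.0003,"tz":-0.003,"turn":0},{"claw":0,"tx":0.003,"ty":-0.0007,"tz":-0.006,"turn":0},{"claw":0,"tx":0.0045,"ty":-0.001,"tz":-0.0085,"turn":0},{"claw":0,"tx":0.0055,"ty":-0.0012,"tz":-0.0105,"turn":0},{"claw":0,"tx":0.0055,"ty":-0.0012,"tz":-0.0105,"turn":0}]'
python3 -c "
from g import *
S=manip.state();print(jig(S['tool_pos']).round(4),S['force'])"
```

```text
clock: 17.68
tool_pos: [0.5495, 0.0981, 0.1631]
tcp_rot: [[-0.975, 0.222, -0.001], [0.222, 0.975, -0.0], [0.0, -0.0, -1.0]]
force: [0.5, -0.2, 0.7]
grip_width: -0.0
[-0.0191  0.0137  0.0631] [ 0.49569623 -0.21641701  0.657327  ]
```

```bash
python3 -m handwheel '[{"claw":0,"tx":0,"ty":0,"tz":0.01,"turn":0},{"claw":0,"tx":-0.01,"ty":0.0022,"tz":0.02,"turn":0},{"claw":0,"tx":-0.019,"ty":0.0043,"tz":0.02,"turn":0},{"claw":0,"tx":-0.019,"ty":0.0043,"tz":0.02,"turn":0},{"claw":0,"tx":-0.016,"ty":0.0036,"tz":0.0135,"turn":0},{"claw":0,"tx":-0.013,"ty":0.003,"tz":0.007,"turn":0},{"claw":0,"tx":-0.0115,"ty":0.0026,"tz":0.004,"turn":0},{"claw":0,"tx":-0.0115,"ty":0.0026,"tz":0.004,"turn":0}]'
python3 -c "
from g import *
S=manip.state();print(jig(S['tool_pos']).round(4),S['force'])"
```

```text
clock: 18.35
tool_pos: [0.5385, 0.1009, 0.1678]
tcp_rot: [[-0.975, 0.222, 0.0], [0.222, 0.975, 0.001], [-0.0, 0.001, -1.0]]
force: [-1.6, 0.5, 6.2]
grip_width: -0.0001
[-0.0304  0.0141  0.0678] [-1.6153227   0.47998924  6.18652369]
```

Contact again. Press with an uphill component, then unload straight up.

```bash
python3 -m handwheel '[{"claw":0,"tx":0.0025,"ty":-0.0006,"tz":-0.001,"turn":0},{"claw":0,"tx":0.005,"ty":-0.0011,"tz":-0.002,"turn":0},{"claw":0,"tx":0.0065,"ty":-0.0014,"tz":-0.003,"turn":0},{"claw":0,"tx":0.0065,"ty":-0.0014,"tz":-0.003,"turn":0}]'
python3 -c "
from g import *
S=manip.state();print(jig(S['tool_pos']).round(4),S['force'])"
python3 -m handwheel '[{"claw":0,"tx":0.0005,"ty":0,"tz":0.002,"turn":0},{"claw":0,"tx":0.0015,"ty":-0.0003,"tz":0.005,"turn":0},{"claw":0,"tx":0.0025,"ty":-0.0006,"tz":0.015,"turn":0},{"claw":0,"tx":0.003,"ty":-0.0006,"tz":0.05,"turn":0},{"claw":0,"tx":0.003,"ty":-0.0006,"tz":0.09,"turn":0},{"claw":0,"tx":0.007,"ty":-0.04,"tz":0.097,"turn":0},{"claw":0,"tx":0.0105,"ty":-0.077,"tz":0.097,"turn":0},{"claw":0,"tx":0.0105,"ty":-0.077,"tz":0.097,"turn":0},{"claw":0,"tx":0.0105,"ty":-0.077,"tz":0.097,"turn":0}]'
python3 - <<'E'
from g import *
S=manip.state();j=jig(S["tool_pos"]);print(j.round(4),S['force'],S['clock'])
w=cam("wrist"); im=cv2.resize(w["image"],None,fx=1.5,fy=1.5); cv2.imwrite("pics/w16.png",im)
s=cam("scene");crop(s["image"],185,130,90,75,8,"pics/s16.png")
cv2.imwrite("pics/w16c.png",cv2.resize(im[185:295,390:550],None,fx=5,fy=5,interpolation=cv2.INTER_CUBIC))
f=lambda q:((proj(w,q)[0]*1.5-[390,185])*5).round(0)
print(f(C-.045*Y),f(C+.045*Y),f(C+.009*U),f(C-.009*U))
E
```

```text
clock: 18.68
tool_pos: [0.5408, 0.1005, 0.1677]
tcp_rot: [[-0.975, 0.221, -0.005], [0.221, 0.975, 0.004], [0.006, 0.002, -1.0]]
force: [-16.0, 1.8, 30.5]
grip_width: 0.0005
[-0.028   0.0142  0.0677] [-15.96384249   1.7705574   30.52603799]
clock: 19.43
tool_pos: [0.5556, 0.0206, 0.2614]
tcp_rot: [[-0.974, 0.225, 0.0], [0.225, 0.974, 0.0], [-0.0, 0.0, -1.0]]
force: [0.3, 0.5, 0.2]
grip_width: 0.0001
[ 0.0041 -0.0605  0.1614] [0.31304074 0.46374567 0.18163714] 19.4333
[ 69. 376.] [643. 374.] [358. 431.] [354. 320.]
```

View pics/w16c.png

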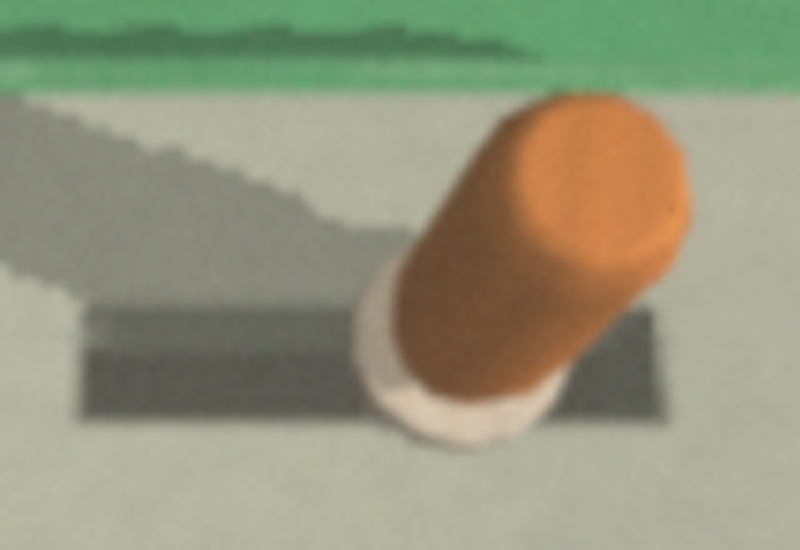

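View pics/s16.png

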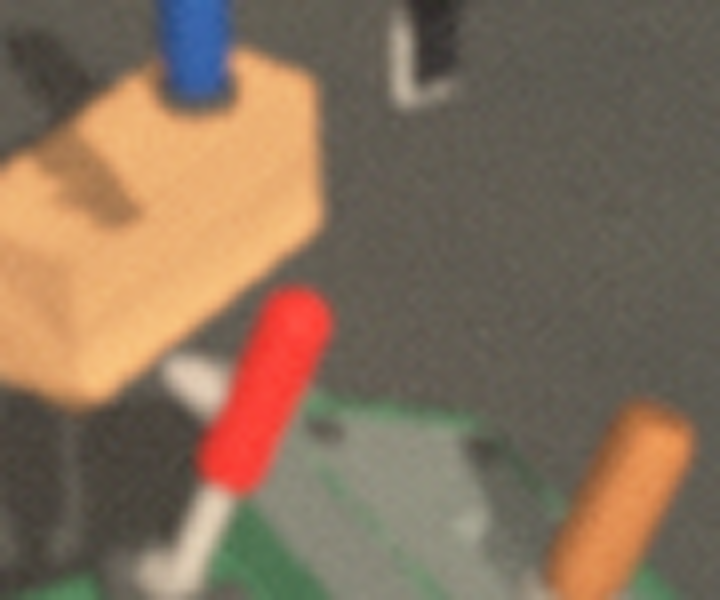

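```bash
python3 -m handwheel '[{"claw":0,"tx":0.018,"ty":0.035,"tz":0,"turn":0},{"claw":0,"tx":0.036,"ty":0.07,"tz":0,"turn":0},{"claw":0,"tx":0.054,"ty":0.105,"tz":0,"turn":0},{"claw":0,"tx":0.072,"ty":0.14,"tz":0,"turn":0},{"claw":0,"tx":0.079,"ty":0.157,"tz":-0.02,"turn":0},{"claw":0,"tx":0.079,"ty":0.157,"tz":-0.06,"turn":0},{"claw":0,"tx":0.079,"ty":0.157,"tz":-0.1,"turn":0},{"claw":0,"tx":0.079,"ty":0.157,"tz":-0.115,"turn":0},{"claw":0,"tx":0.079,"ty":0.157,"tz":-0.115,"turn":0}]'
python3 - <<'E'
from g import *
S=manip.state();j=jig(S["tool_pos"]);print(j.round(4),S['force'],S['clock'])
w=cam("wrist"); im=cv2.resize(w["image"],None,fx=1.5,fy=1.5); cv2.imwrite("pics/w17.png",im)
f=lambda q:(proj(w,q)[0]*1.5).round(0)
print([f(C+.0135*Y+h*N) for h in(0,.006,.066,.074)],f(C+.045*Y),f(C-.045*Y))
E
```

```text
clock: 20.28
tool_pos: [0.6293, 0.1801, 0.1402]
tcp_rot: [[-0.976, 0.219, -0.012], [0.219, 0.976, -0.003], [0.011, -0.005, -1.0]]
force: [-0.1, -0.1, -0.7]
grip_width: -0.0001
[0.0407 0.1114 0.0402] [-0.12886725 -0.12934082 -0.68928484] 20.2833
[array([176., 244.]), array([169., 240.]), array([ 65., 178.]), array([ 43., 166.])] [243. 244.] [ 53. 243.]
```

View pics/w17.png

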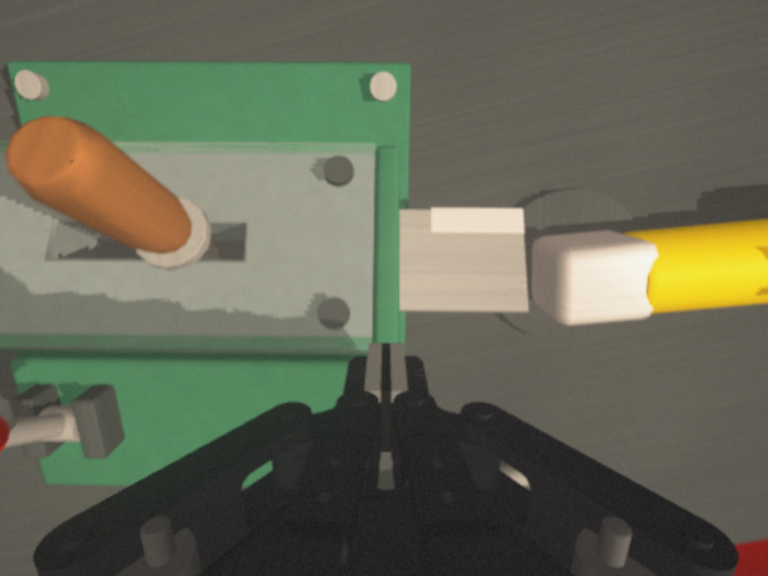

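```bash
python3 - <<'E'
from g import *
im=cv2.imread("pics/w17.png"); cv2.imwrite("pics/w17c.png",cv2.resize(im[180:290,110:270],None,fx=5,fy=5,interpolation=cv2.INTER_CUBIC))
from scipy.optimize import least_squares
w=cam("wrist")
f=lambda q:(proj(w,q)[0]*1.5)
b=(np.array([246,242.])-f(C+.045*Y)); print("bias",b)
for dth in(0,3):
  for e in(0,.004):
    q=np.radians(28+dth);a=-np.sin(q)*X+np.cos(q)*Z;r=np.cos(q)*X+np.sin(q)*Z
    B=C+.0135*Y-.0017*U+e*N
    print(dth,e,[((f(B+h*a+k*r)+b-[110,180])*5).round(0) for h,k in((0,.017),(0,-.017),(.006,.017),(.006,-.017))],(f(B+.074*a)+b).round(0))
    c=np.array([f(B+.017*(np.cos(t)*r+np.sin(t)*Y)) for t in np.linspace(0,6.28,60)])+b;print("   collar base max x,y",((c.max(0)-[110,180])*5).round(0),"min",((c.min(0)-[110,180])*5).round(0))
E
```

```text
bias [3.11501936 3.57608013]
0 0 [array([332., 466.]), array([370., 124.]), array([298., 450.]), array([337.,  98.])] [ 52. 158.]
   collar base max x,y [530. 466.] min [173. 124.]
0 0.004 [array([310., 455.]), array([348., 107.]), array([274., 439.]), array([315.,  80.])] [ 40. 150.]
   collar base max x,y [512. 455.] min [147. 107.]
3 0 [array([327., 463.]), array([374., 128.]), array([293., 444.]), array([343., 100.])] [ 54. 146.]
   collar base max x,y [530. 463.] min [172. 128.]
3 0.004 [array([304., 453.]), array([353., 111.]), array([268., 433.]), array([320.,  81.])] [ 43. 138.]
   collar base max x,y [512. 453.] min [146. 112.]
```

View pics/w17c.png

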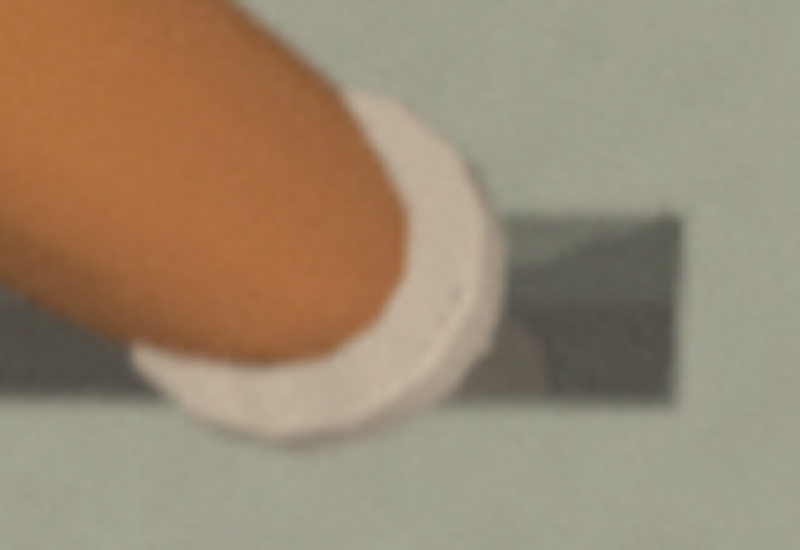

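```bash
python3 -m handwheel '[{"claw":0,"tx":0,"ty":0,"tz":0.04,"turn":0},{"claw":0,"tx":0,"ty":0,"tz":0.08,"turn":0},{"claw":0,"tx":-0.03,"ty":-0.016,"tz":0.10,"turn":0},{"claw":0,"tx":-0.065,"ty":-0.034,"tz":0.10,"turn":0},{"claw":0,"tx":-0.1,"ty":-0.053,"tz":0.10,"turn":0},{"claw":0,"tx":-0.132,"ty":-0.071,"tz":0.10,"turn":0},{"claw":0,"tx":-0.132,"ty":-0.071,"tz":0.07,"turn":0},{"claw":0,"tx":-0.132,"ty":-0.071,"tz":0.035,"turn":0},{"claw":0,"tx":-0.132,"ty":-0.071,"tz":0.003,"turn":0},{"claw":0,"tx":-0.132,"ty":-0.071,"tz":-0.002,"turn":0},{"claw":0,"tx":-0.132,"ty":-0.071,"tz":-0.002,"turn":0}]'
python3 - <<'E'
from g import *
S=manip.state();j=jig(S["tool_pos"]);print(j.round(4),S['force'],S['clock'])
w=cam("wrist"); im=cv2.resize(w["image"],None,fx=1.5,fy=1.5); cv2.imwrite("pics/w18.png",im)
E
```

```text
clock: 21.3
tool_pos: [0.5015, 0.1084, 0.145]
tcp_rot: [[-0.975, 0.221, -0.001], [0.221, 0.975, -0.0], [0.001, -0.0, -1.0]]
force: [0.6, -1.2, 0.6]
grip_width: 0.0001
[-0.0682  0.0132  0.045 ] [ 0.59526934 -1.21419668  0.55496027] 21.3
```

View pics/w18.png

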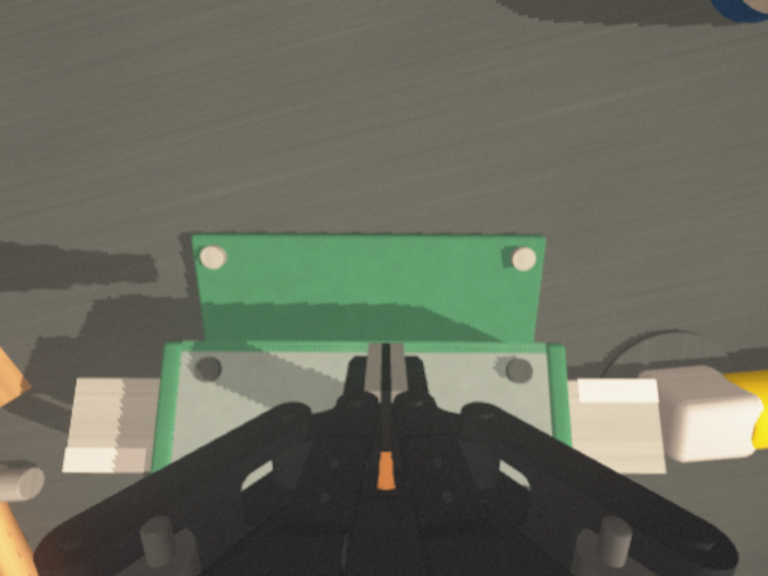

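```bash
python3 -m handwheel '[{"claw":0,"tx":0,"ty":0,"tz":-0.006,"turn":0},{"claw":0,"tx":0.002,"ty":-0.0004,"tz":-0.006,"turn":0},{"claw":0,"tx":0.004,"ty":-0.0009,"tz":-0.006,"turn":0},{"claw":0,"tx":0.006,"ty":-0.0013,"tz":-0.006,"turn":0},{"claw":0,"tx":0.006,"ty":-0.0013,"tz":-0.006,"turn":0}]'
python3 -c "
from g import *
S=manip.state();print(jig(S['tool_pos']).round(4),S['force'])"
```

```text
clock: 21.77
tool_pos: [0.5092, 0.1072, 0.1394]
tcp_rot: [[-0.975, 0.222, 0.002], [0.222, 0.975, 0.0], [-0.002, 0.001, -1.0]]
force: [-0.1, -0.2, 0.7]
grip_width: 0.0002
[-0.0603  0.0137  0.0394] [-0.0874954  -0.19114321  0.71456239]
```

```bash
python3 -m handwheel '[{"claw":0,"tx":0.0015,"ty":-0.0003,"tz":0,"turn":0},{"claw":0,"tx":0.003,"ty":-0.0007,"tz":0,"turn":0},{"claw":0,"tx":0.003,"ty":-0.0007,"tz":0,"turn":0}]'
python3 -c "
from g import *
S=manip.state();print(jig(S['tool_pos']).round(4),S['force'])"
python3 -m handwheel '[{"claw":0,"tx":0.001,"ty":-0.0002,"tz":0,"turn":0},{"claw":0,"tx":0.002,"ty":-0.0004,"tz":0,"turn":0},{"claw":0,"tx":0.002,"ty":-0.0004,"tz":0,"turn":0}]'
python3 -c "
from g import *
S=manip.state();print(jig(S['tool_pos']).round(4),S['force'])"
```

```text
clock: 22.02
tool_pos: [0.5104, 0.1065, 0.1386]
tcp_rot: [[-0.975, 0.221, -0.001], [0.221, 0.975, 0.0], [0.002, 0.0, -1.0]]
force: [-1.9, 0.0, 1.3]
grip_width: -0.0002
[-0.059   0.0133  0.0386] [-1.93118281  0.00648555  1.33979428]
clock: 22.27
tool_pos: [0.5107, 0.1063, 0.1383]
tcp_rot: [[-0.975, 0.221, -0.004], [0.221, 0.975, 0.001], [0.004, 0.0, -1.0]]
force: [-6.4, 1.5, 4.4]
grip_width: 0.0
[-0.0587  0.0132  0.0383] [-6.41487788  1.50595667  4.44232712]
```

```bash
python3 -m handwheel '[{"claw":0,"tx":0.0015,"ty":-0.0003,"tz":0,"turn":0},{"claw":0,"tx":0.003,"ty":-0.0007,"tz":0,"turn":0},{"claw":0,"tx":0.004,"ty":-0.0009,"tz":0,"turn":0},{"claw":0,"tx":0.004,"ty":-0.0009,"tz":0,"turn":0}]'
python3 -c "
from g import *
S=manip.state();print(jig(S['tool_pos']).round(4),S['force'])"
```

```text
clock: 22.6
tool_pos: [0.5112, 0.1059, 0.1381]
tcp_rot: [[-0.975, 0.22, -0.011], [0.22, 0.975, 0.002], [0.011, -0.0, -1.0]]
force: [-13.4, 3.5, 9.8]
grip_width: 0.0
[-0.0581  0.0128  0.0381] [-13.41481057   3.49070287   9.78589366]
```

```bash
python3 -m handwheel '[{"claw":0,"tx":-0.008,"ty":0.0018,"tz":0,"turn":0},{"claw":0,"tx":-0.02,"ty":0.0044,"tz":0,"turn":0},{"claw":0,"tx":-0.02,"ty":0.0044,"tz":0.04,"turn":0},{"claw":0,"tx":-0.02,"ty":0.0044,"tz":0.08,"turn":0},{"claw":0,"tx":0,"ty":-0.02,"tz":0.12,"turn":0},{"claw":0,"tx":0.025,"ty":-0.05,"tz":0.122,"turn":0},{"claw":0,"tx":0.0445,"ty":-0.085,"tz":0.122,"turn":0},{"claw":0,"tx":0.0445,"ty":-0.085,"tz":0.122,"turn":0},{"claw":0,"tx":0.0445,"ty":-0.085,"tz":0.122,"turn":0},{"claw":0,"tx":0.0445,"ty":-0.085,"tz":0.122,"turn":0}]'
python3 - <<'E'
from g import *
S=manip.state();j=jig(S["tool_pos"]);print(j.round(4),S['force'],S['clock'])
w=cam("wrist"); im=cv2.resize(w["image"],None,fx=1.5,fy=1.5); cv2.imwrite("pics/w19.png",im)
s=cam("scene");crop(s["image"],185,130,90,75,8,"pics/s19.png")
cv2.imwrite("pics/w19c.png",cv2.resize(im[185:295,390:550],None,fx=5,fy=5,interpolation=cv2.INTER_CUBIC))
f=lambda q:((proj(w,q)[0]*1.5-[390,185])*5).round(0)
print(f(C-.045*Y),f(C+.045*Y),f(C+.009*U),f(C-.009*U))
E
```

```text
clock: 23.43
tool_pos: [0.5613, 0.0198, 0.2601]
tcp_rot: [[-0.975, 0.222, -0.001], [0.222, 0.975, 0.0], [0.001, -0.0, -1.0]]
force: [0.1, -0.2, -0.3]
grip_width: -0.0001
[ 0.0098 -0.06    0.1601] [ 0.13851418 -0.22637056 -0.27308719] 23.4333
[ 67. 343.] [646. 342.] [359. 399.] [355. 287.]
```

View pics/w19c.png

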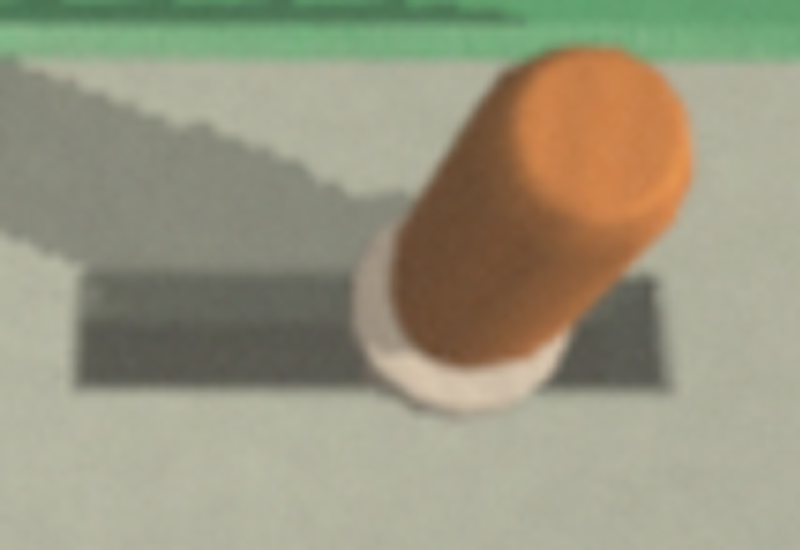

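View pics/s19.png

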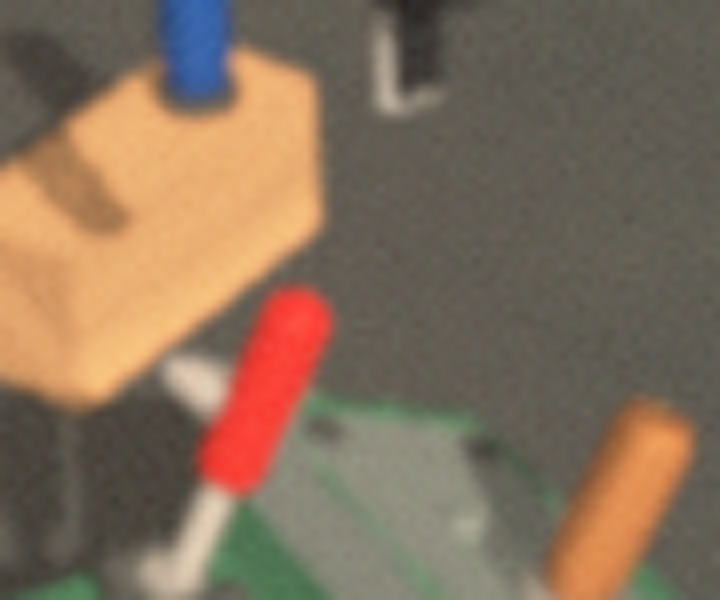

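```bash
cat > fit.py <<'E'
from g import *
from scipy.optimize import least_squares
def mk(p,R):
    d=get_image("wrist"); T=np.eye(4);T[:3,:3]=R;T[:3,3]=p;M=T@d["mount"];d["xyz"]=M[:3,3];d["rotation"]=M[:3,:3];return d
R17=np.array([[-.976,.219,-.012],[.219,.976,-.003],[.011,-.005,-1]]);R19=np.array([[-.975,.222,-.001],[.222,.975,0],[.001,0,-1]])
w17=mk([.6293,.1801,.1402],R17);w19=mk([.5613,.0198,.2601],R19)
t=np.linspace(0,2*np.pi,120)
def rotcam(d,rv):
    e=dict(d);e["rotation"]=d["rotation"]@cv2.Rodrigues(np.array(rv))[0];return e
def corners(d,pts): return proj(d,[C+y*Y+u*U for y,u in pts])*1.5
P17=[(.045,-.009),(.045,.009),(-.045,.009)];O17=np.array([[246,222.6],[245.5,260.6],[46,262]])
P19=[(-.045,-.009),(-.045,.009),(.045,-.009),(.045,.009)]
g=lambda a:np.array(a)/5.+[390,185]
O19=g([[80,273],[75,387],[658,273],[668,387]])
def cal(d,P,O):
    r=least_squares(lambda v:np.r_[(corners(rotcam(d,v),P)-O).ravel(),20*v[2:]],np.zeros(3));print("cal",np.degrees(r.x).round(2),r.fun.round(1));return rotcam(d,r.x)
d17=cal(w17,P17,O17);d19=cal(w19,P19,O19)
def ex(d,v):
    e,du,y,dt,dp=v;q=np.radians(28)+dt;a=-np.sin(q)*X+np.cos(q)*Z;a=a+dp*Y;a/=np.linalg.norm(a);r=np.cross(Y,a);r/=np.linalg.norm(r);y2=np.cross(a,r)
    B=C+y*Y+du*U+e*N
    c=lambda h,R:proj(d,[B+h*a+R*(np.cos(k)*r+np.sin(k)*y2) for k in t])*1.5
    return np.vstack([c(0,.017),c(.006,.017)]),np.vstack([c(.066,.014),c(.02,.014)])
def pred(v):
    c,h=ex(d17,v);o=[c[:,0].max(),c[:,1].max(),h[:,0].min(),h[:,1].min()]
    c,h=ex(d19,v);return np.array(o+[c[:,0].min(),c[:,1].max(),h[:,0].max(),h[:,1].min()])
obs=np.array([110+507/5,180+447/5,8,116,390+352/5,185+413/5,390+692/5,185+47/5])
print("nominal resid",(pred([0,-.001,.0125,0,0])-obs).round(1))
r=least_squares(lambda v:pred(v)-obs,[0,0,.0125,0,0],x_scale=[.001,.001,.001,.02,.02],diff_step=1e-3)
print("e,du,y mm",(r.x[:3]*1e3).round(2),"deg",np.degrees(r.x[3:]).round(2),"res",r.fun.round(1))
E
python3 fit.py
```

```text
cal [-0.45 -0.12  0.51] [-2.1  0.9 -4.1 -0.3  4.1 -0.7  0.2]
cal [-0.38 -0.37 -0.03] [-0.   0.2  1.1 -0.2 -0.2  0.2 -0.8 -0.2 -0. ]
nominal resid [-1.3  5.9  8.4 17.5 -2.2  3.5 -0.9  4.3]
e,du,y mm [ 3.49 -2.93 14.46] deg [ 1.32 -2.07] res [-0.6 -0.1 -0.1  1.7  0.9 -0.2  0.2 -3. ]
```

```bash
python3 -m handwheel '[{"claw":0,"tx":0.015,"ty":0.036,"tz":0,"turn":0},{"claw":0,"tx":0.03,"ty":0.072,"tz":0,"turn":0},{"claw":0,"tx":0.045,"ty":0.108,"tz":0,"turn":0},{"claw":0,"tx":0.06,"ty":0.144,"tz":0,"turn":0},{"claw":0,"tx":0.075,"ty":0.18,"tz":-0.01,"turn":0},{"claw":0,"tx":0.0795,"ty":0.192,"tz":-0.045,"turn":0},{"claw":0,"tx":0.0795,"ty":0.192,"tz":-0.085,"turn":0},{"claw":0,"tx":0.0795,"ty":0.192,"tz":-0.12,"turn":0},{"claw":0,"tx":0.0795,"ty":0.192,"tz":-0.13,"turn":0},{"claw":0,"tx":0.0795,"ty":0.192,"tz":-0.13,"turn":0},{"claw":0,"tx":0.0795,"ty":0.192,"tz":-0.13,"turn":0},{"claw":0,"tx":0.0795,"ty":0.192,"tz":-0.13,"turn":0}]'
python3 - <<'E'
from g import *
S=manip.state();j=jig(S["tool_pos"]);print(j.round(4),S['force'],S['clock'])
w=cam("wrist"); im=w["image"]; np.save("w20.npy",im)
cv2.imwrite("pics/w20.png",cv2.resize(im,None,fx=1.5,fy=1.5))
print(S["tool_pos"],S["tcp_rot"])
print(proj(w,C-.045*Y),proj(w,C+.045*Y),proj(w,C+.013*Y))
E
```

```text
clock: 24.63
tool_pos: [0.6426, 0.2127, 0.1336]
tcp_rot: [[-0.975, 0.221, 0.004], [0.221, 0.975, 0.002], [-0.004, 0.002, -1.0]]
force: [-0.5, -0.5, -0.4]
grip_width: -0.0003
[0.0464 0.1461 0.0336] [-0.51079436 -0.47278701 -0.41167047] 24.6333
[0.64260792 0.21271734 0.13362127] [[-0.97518387  0.22135128  0.00447625]
 [ 0.2213598   0.97519105  0.00150096]
 [-0.00403296  0.00245457 -0.99998886]]
[[-28.93393876 155.93817361]] [[104.48125462 155.82589915]] [[ 56.87660223 155.85390594]]
```

View pics/w20.png

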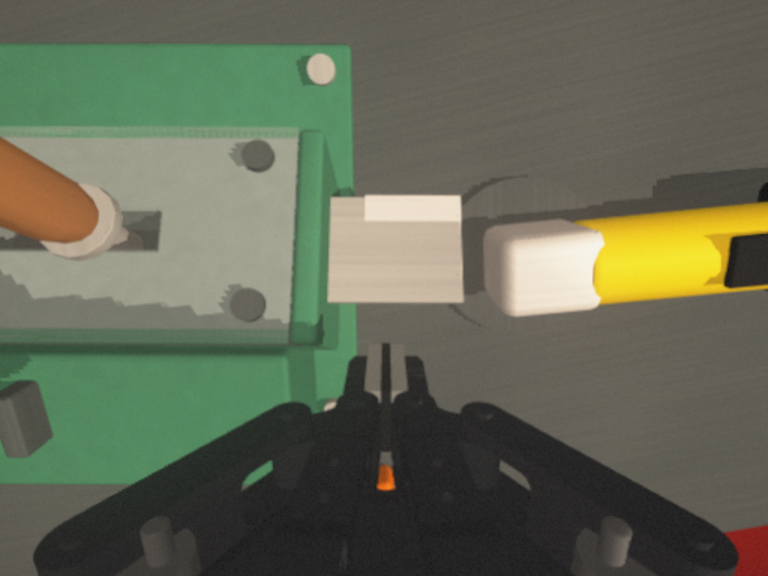

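```bash
python3 - <<'E'
import numpy as np,cv2
im=np.load("w20.npy")
c=cv2.convertScaleAbs(im[115:185,15:115],alpha=1.4)
cv2.imwrite("pics/w20c.png",cv2.resize(c,None,fx=8,fy=8,interpolation=cv2.INTER_CUBIC))
E
```

```text
(no output)
```

View pics/w20c.png

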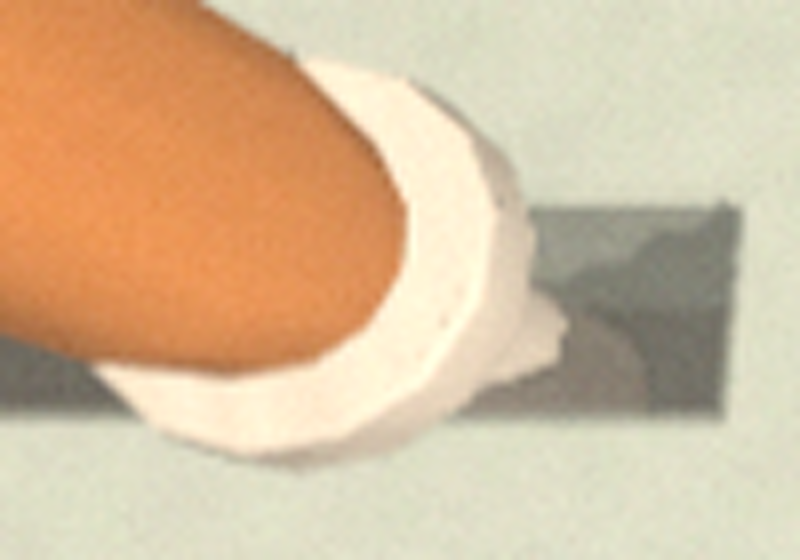

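```bash
python3 - <<'E'
from g import *
R=np.array([[-0.97518387,0.22135128,0.00447625],[0.2213598,0.97519105,0.00150096],[-0.00403296,0.00245457,-0.99998886]]);p=np.array([.64260792,.21271734,.13362127])
d=get_image("wrist");T=np.eye(4);T[:3,:3]=R;T[:3,3]=p;M=T@d["mount"];d["xyz"]=M[:3,3];d["rotation"]=M[:3,:3]
f=lambda q:(proj(d,q)-[15,115]+.5)*8-.5
cor=f([C+.045*Y-.009*U,C+.045*Y+.009*U]);print("slot corners",cor.round(0))
b=(np.array([[741,208],[725,413]])-cor).mean(0);print("bias",b)
t=np.linspace(0,2*np.pi,200)
def circ(y,u,h,r,dth=0):
    q=np.radians(28+dth);a=-np.sin(q)*X+np.cos(q)*Z;rr=np.cos(q)*X+np.sin(q)*Z
    return f([C+y*Y+u*U+h*a+r*(np.cos(k)*rr+np.sin(k)*Y) for k in t])+b
for y in(.0125,.0135,.0145):
  for u in(-.002,0):
    s=circ(y,u,-.028,.007);hole=circ(y,u,-.028,.00875)
    print(y,u,"shank@floor right",s[:,0].max().round(),"at row",s[s[:,0].argmax(),1].round(),"bottom",s[:,1].max().round(),"| hole right",hole[:,0].max().round())
    for e in(0,.003,.006):
        c=circ(y,u,e,.017);h=circ(y,u,e+.006,.017);print("    e",e,"collar base right,bottom",c.max(0).round(),"top circ right,bottom,top",h.max(0).round(),h.min(0).round()[1])
E
```

```text
slot corners [[730. 228.]
 [708. 434.]]
bias [ 13.7448326  -20.55548909]
0.0125 -0.002 shank@floor right 635.0 at row 374.0 bottom 451.0 | hole right 653.0
    e 0 collar base right,bottom [553. 484.] top circ right,bottom,top [505. 466.] 67.0
    e 0.003 collar base right,bottom [529. 475.] top circ right,bottom,top [480. 457.] 51.0
    e 0.006 collar base right,bottom [505. 466.] top circ right,bottom,top [455. 448.] 35.0
0.0125 0 shank@floor right 633.0 at row 394.0 bottom 471.0 | hole right 651.0
    e 0 collar base right,bottom [550. 508.] top circ right,bottom,top [502. 491.] 89.0
    e 0.003 collar base right,bottom [527. 499.] top circ right,bottom,top [477. 482.] 74.0
    e 0.006 collar base right,bottom [502. 491.] top circ right,bottom,top [451. 473.] 58.0
0.0135 -0.002 shank@floor right 645.0 at row 374.0 bottom 451.0 | hole right 663.0
    e 0 collar base right,bottom [565. 484.] top circ right,bottom,top [518. 466.] 67.0
    e 0.003 collar base right,bottom [542. 475.] top circ right,bottom,top [493. 457.] 51.0
    e 0.006 collar base right,bottom [518. 466.] top circ r
[... 387 characters left out ...]
45 -0.002 shank@floor right 656.0 at row 374.0 bottom 451.0 | hole right 674.0
    e 0 collar base right,bottom [576. 484.] top circ right,bottom,top [530. 466.] 67.0
    e 0.003 collar base right,bottom [554. 475.] top circ right,bottom,top [505. 457.] 51.0
    e 0.006 collar base right,bottom [530. 466.] top circ right,bottom,top [480. 447.] 35.0
0.0145 0 shank@floor right 653.0 at row 394.0 bottom 471.0 | hole right 671.0
    e 0 collar base right,bottom [574. 508.] top circ right,bottom,top [527. 491.] 89.0
    e 0.003 collar base right,bottom [551. 499.] top circ right,bottom,top [502. 482.] 74.0
    e 0.006 collar base right,bottom [527. 491.] top circ right,bottom,top [477. 473.] 58.0
```

```bash
python3 -m handwheel '[{"claw":0,"tx":0,"ty":0,"tz":0.04,"turn":0},{"claw":0,"tx":0,"ty":0,"tz":0.08,"turn":0},{"claw":0.085,"tx":-0.01,"ty":-0.012,"tz":0.115,"turn":0},{"claw":0.085,"tx":-0.035,"ty":-0.042,"tz":0.12,"turn":0},{"claw":0.085,"tx":-0.06,"ty":-0.07,"tz":0.12,"turn":0},{"claw":0.085,"tx":-0.085,"ty":-0.098,"tz":0.12,"turn":0},{"claw":0.085,"tx":-0.099,"ty":-0.113,"tz":0.12,"turn":0},{"claw":0.085,"tx":-0.099,"ty":-0.113,"tz":0.10,"turn":0},{"claw":0.085,"tx":-0.099,"ty":-0.113,"tz":0.06,"turn":0},{"claw":0.085,"tx":-0.099,"ty":-0.113,"tz":0.02,"turn":0},{"claw":0.085,"tx":-0.099,"ty":-0.113,"tz":-0.008,"turn":0},{"claw":0.085,"tx":-0.099,"ty":-0.113,"tz":-0.0105,"turn":0},{"claw":0.085,"tx":-0.099,"ty":-0.113,"tz":-0.0105,"turn":0}]'
python3 - <<'E'
from g import *
S=manip.state();j=jig(S["tool_pos"]);print(j.round(4),S['force'],S['clock'])
w=cam("wrist"); im=cv2.resize(w["image"],None,fx=1.5,fy=1.5); cv2.imwrite("pics/w21.png",im)
E
```

```text
clock: 25.82
tool_pos: [0.5414, 0.0988, 0.1203]
tcp_rot: [[-0.975, 0.222, -0.001], [0.222, 0.975, -0.0], [0.001, -0.001, -1.0]]
force: [0.4, 0.6, 0.6]
grip_width: 0.0851
[-0.027   0.0126  0.0203] [0.42900508 0.60272353 0.55848163] 25.8167
```

View pics/w21.png

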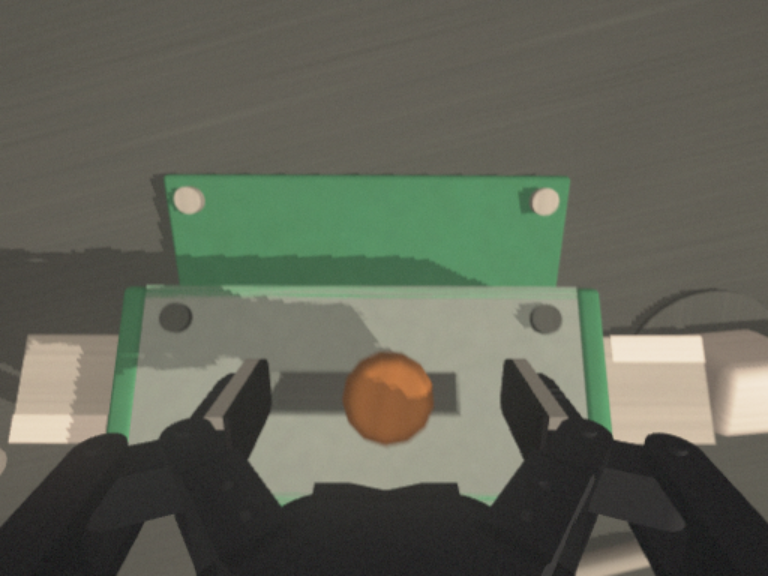

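Grip the handle again, then press along the axis with small uphill motion to free the jam.

```bash
python3 -m handwheel '[{"claw":0,"tx":0,"ty":0.001,"tz":0.001,"turn":0},{"claw":0,"tx":0,"ty":0.001,"tz":0.001,"turn":0},{"claw":0,"tx":0,"ty":0.001,"tz":0.001,"turn":0},{"claw":0,"tx":0,"ty":0.001,"tz":0.001,"turn":0},{"claw":0,"tx":0,"ty":0.001,"tz":0.001,"turn":0},{"claw":0,"tx":0,"ty":0.001,"tz":0.001,"turn":0},{"claw":0,"tx":0,"ty":0.001,"tz":0.001,"turn":0}]'
python3 -c "
from g import *
def r():
  S=manip.state();j=jig(S['tool_pos']);F=S['force'];q=j+[0,0,.0187];print(j.round(4),'h',(q@[-s_,0,c_]).round(4),'u',(q@[c_,0,s_]).round(4),'Fn',(F@N).round(1),'Fu',(F@U).round(1),'Fy',(F@Y).round(1))
r()"
python3 -m handwheel '[{"claw":0,"tx":0.002,"ty":-0.0005,"tz":-0.002,"turn":0},{"claw":0,"tx":0.005,"ty":-0.0011,"tz":-0.003,"turn":0},{"claw":0,"tx":0.007,"ty":-0.0015,"tz":-0.004,"turn":0},{"claw":0,"tx":0.007,"ty":-0.0015,"tz":-0.004,"turn":0}]'
cat > r.py <<'E'
from g import *
S=manip.state();j=jig(S['tool_pos']);F=S['force'];q=j+[0,0,.0187];print(j.round(4),'h',(q@[-s_,0,c_]).round(4),'u',(q@[c_,0,s_]).round(4),'Fn',(F@N).round(1),'Fu',(F@U).round(1),'Fy',(F@Y).round(1))
E
python3 r.py
```

```text
clock: 26.45
tool_pos: [0.5425, 0.1002, 0.1222]
tcp_rot: [[-0.975, 0.221, 0.002], [0.221, 0.975, 0.0], [-0.002, 0.001, -1.0]]
force: [-1.9, 0.1, 5.7]
grip_width: 0.0267
[-0.0263  0.0143  0.0222] h 0.0484 u -0.004 Fn 5.9 Fu 1.1 Fy -0.3
clock: 26.78
tool_pos: [0.5429, 0.1001, 0.122]
tcp_rot: [[-0.975, 0.22, -0.008], [0.22, 0.975, 0.004], [0.009, 0.002, -1.0]]
force: [-23.3, 3.0, 42.5]
grip_width: 0.0263
[-0.0259  0.0142  0.022 ] h 0.0481 u -0.0037 Fn 48.5 Fu -0.6 Fy -2.2
```

```bash
python3 -m handwheel '[{"claw":0,"tx":0.0005,"ty":0,"tz":0.0035,"turn":0},{"claw":0,"tx":0.003,"ty":-0.0007,"tz":0.005,"turn":0},{"claw":0,"tx":0.005,"ty":-0.0011,"tz":0.006,"turn":0},{"claw":0,"tx":0.005,"ty":-0.0011,"tz":0.006,"turn":0}]'; python3 r.py
```

```text
clock: 27.12
tool_pos: [0.5446, 0.0995, 0.1232]
tcp_rot: [[-0.975, 0.219, -0.017], [0.219, 0.976, 0.005], [0.018, 0.001, -1.0]]
force: [-19.3, 6.1, 18.8]
grip_width: 0.0268
[-0.0241  0.014   0.0232] h 0.0483 u -0.0016 Fn 26.1 Fu -9.0 Fy 1.7
```

```bash
python3 -m handwheel '[{"claw":0,"tx":0.0015,"ty":-0.0003,"tz":0,"turn":0},{"claw":0,"tx":0.003,"ty":-0.0007,"tz":-0.001,"turn":0},{"claw":0,"tx":0.004,"ty":-0.0009,"tz":-0.002,"turn":0},{"claw":0,"tx":0.004,"ty":-0.0009,"tz":-0.002,"turn":0}]'; python3 r.py
python3 - <<'E'
from g import *
w=cam("wrist"); im=cv2.resize(w["image"],None,fx=1.5,fy=1.5); cv2.imwrite("pics/w22.png",im)
E
```

```text
clock: 27.45
tool_pos: [0.5447, 0.0994, 0.1231]
tcp_rot: [[-0.976, 0.219, -0.022], [0.219, 0.976, 0.007], [0.023, 0.002, -1.0]]
force: [-32.5, 8.4, 36.6]
grip_width: 0.0265
[-0.024   0.014   0.0231] h 0.0482 u -0.0015 Fn 48.1 Fu -12.4 Fy 0.9
```

View pics/w22.png

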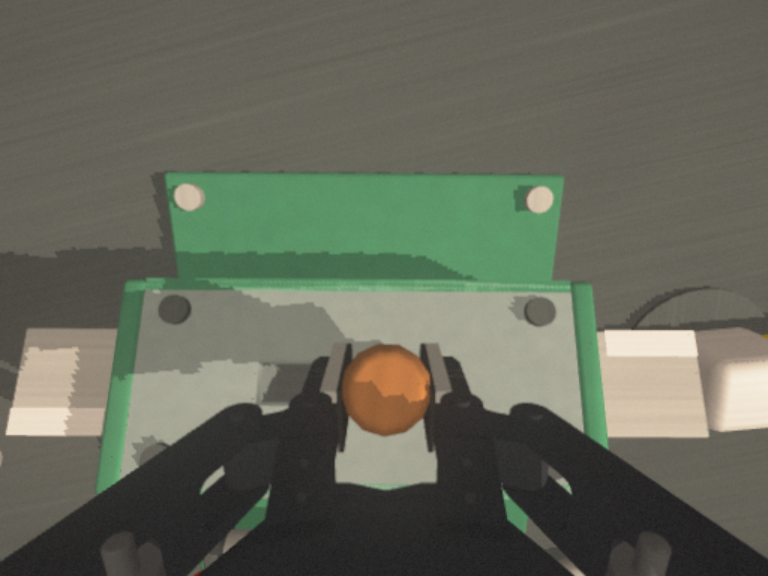

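```bash
python3 -m handwheel '[{"claw":0,"tx":-0.002,"ty":0.0004,"tz":0.004,"turn":0},{"claw":0,"tx":-0.002,"ty":0.0004,"tz":0.004,"turn":0},{"claw":0.06,"tx":-0.002,"ty":0.0004,"tz":0.004,"turn":0},{"claw":0.085,"tx":-0.002,"ty":0.0004,"tz":0.004,"turn":0},{"claw":0.085,"tx":-0.002,"ty":0.0004,"tz":0.004,"turn":0},{"claw":0.085,"tx":-0.002,"ty":0.0004,"tz":0.004,"turn":0},{"claw":0.085,"tx":-0.002,"ty":0.0004,"tz":0.004,"turn":0}]'; python3 r.py
python3 -m handwheel '[{"claw":0.085,"tx":0,"ty":0,"tz":0.04,"turn":0},{"claw":0.085,"tx":0,"ty":0,"tz":0.08,"turn":0},{"claw":0.085,"tx":0,"ty":0,"tz":0.115,"turn":0},{"claw":0,"tx":0.02,"ty":0.03,"tz":0.135,"turn":0},{"claw":0,"tx":0.045,"ty":0.06,"tz":0.135,"turn":0},{"claw":0,"tx":0.07,"ty":0.09,"tz":0.13,"turn":0},{"claw":0,"tx":0.095,"ty":0.113,"tz":0.10,"turn":0},{"claw":0,"tx":0.095,"ty":0.113,"tz":0.06,"turn":0},{"claw":0,"tx":0.095,"ty":0.113,"tz":0.02,"turn":0},{"claw":0,"tx":0.095,"ty":0.113,"tz":0.01,"turn":0},{"claw":0,"tx":0.095,"ty":0.113,"tz":0.01,"turn":0},{"claw":0,"tx":0.095,"ty":0.113,"tz":0.01,"turn":0},{"claw":0,"tx":0.095,"ty":0.113,"tz":0.01,"turn":0}]'; python3 r.py
python3 - <<'E'
from g import *
w=cam("wrist"); im=w["image"]
c=cv2.convertScaleAbs(im[115:185,15:115],alpha=1.4)
cv2.imwrite("pics/w23c.png",cv2.resize(c,None,fx=8,fy=8,interpolation=cv2.INTER_CUBIC))
cv2.imwrite("pics/w23.png",cv2.resize(im,None,fx=1.5,fy=1.5))
E
```

```text
clock: 28.08
tool_pos: [0.5565, 0.0969, 0.1251]
tcp_rot: [[-0.975, 0.222, 0.001], [0.222, 0.975, 0.0], [-0.001, 0.0, -1.0]]
force: [-0.6, 1.1, 0.6]
grip_width: 0.084
[-0.0119  0.0141  0.0251] h 0.0442 u 0.01 Fn 1.0 Fu -0.4 Fy 0.9
clock: 29.17
tool_pos: [0.6529, 0.2102, 0.1384]
tcp_rot: [[-0.975, 0.222, 0.005], [0.222, 0.975, 0.002], [-0.004, 0.003, -1.0]]
force: [-0.4, -0.2, 1.0]
grip_width: -0.0002
[0.057  0.146  0.0384] h 0.0236 u 0.0771 Fn 1.1 Fu 0.2 Fy -0.3
```

View pics/w23c.png

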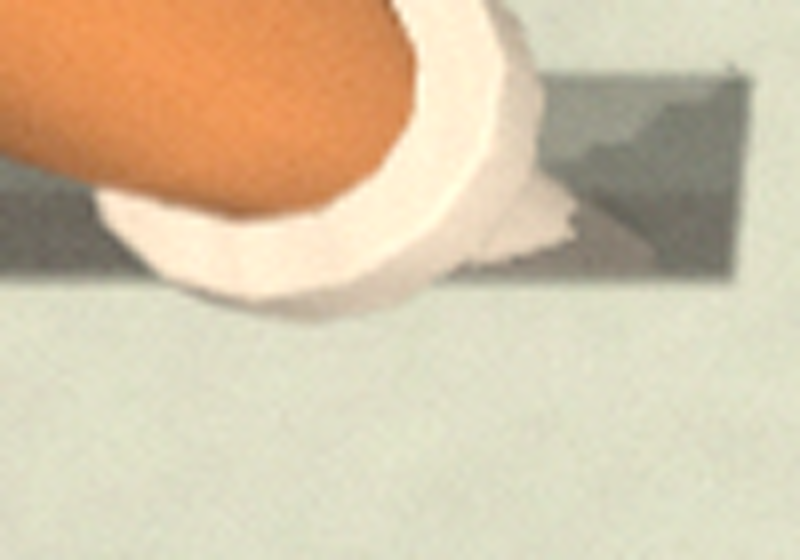

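View pics/w23.png

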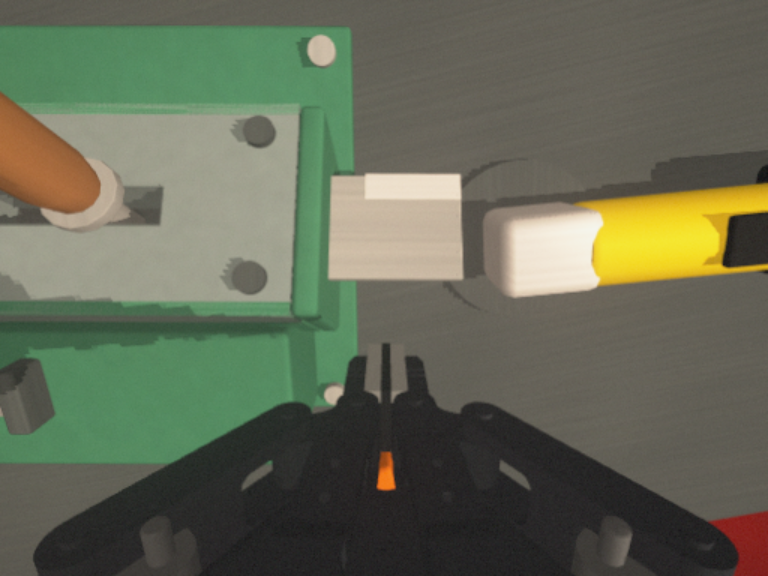

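```bash
python3 -m handwheel '[{"claw":0,"tx":0,"ty":0,"tz":0.04,"turn":0},{"claw":0,"tx":0,"ty":0,"tz":0.08,"turn":0},{"claw":0,"tx":-0.005,"ty":-0.01,"tz":0.12,"turn":0},{"claw":0,"tx":-0.02,"ty":-0.045,"tz":0.122,"turn":0},{"claw":0,"tx":-0.037,"ty":-0.08,"tz":0.122,"turn":0},{"claw":0,"tx":-0.055,"ty":-0.115,"tz":0.122,"turn":0},{"claw":0,"tx":-0.073,"ty":-0.15,"tz":0.122,"turn":0},{"claw":0,"tx":-0.09,"ty":-0.18,"tz":0.122,"turn":0},{"claw":0,"tx":-0.096,"ty":-0.1895,"tz":0.12,"turn":0},{"claw":0,"tx":-0.096,"ty":-0.1895,"tz":0.09,"turn":0},{"claw":0,"tx":-0.096,"ty":-0.1895,"tz":0.06,"turn":0},{"claw":0,"tx":-0.096,"ty":-0.1895,"tz":0.03,"turn":0},{"claw":0,"tx":-0.096,"ty":-0.1895,"tz":0.0215,"turn":0},{"claw":0,"tx":-0.096,"ty":-0.1895,"tz":0.0215,"turn":0},{"claw":0,"tx":-0.096,"ty":-0.1895,"tz":0.0215,"turn":0}]'; python3 r.py
python3 - <<'E'
from g import *
w=cam("wrist"); im=w["image"]
cv2.imwrite("pics/w24.png",cv2.resize(im,None,fx=1.5,fy=1.5))
E
```

```text
clock: 30.47
tool_pos: [0.5561, 0.0207, 0.1584]
tcp_rot: [[-0.975, 0.221, 0.002], [0.221, 0.975, 0.0], [-0.002, 0.001, -1.0]]
force: [0.4, 0.3, -0.2]
grip_width: 0.0002
[ 0.0045 -0.0603  0.0584] h 0.0659 u 0.0402 Fn -0.3 Fu 0.2 Fy 0.3
```

View pics/w24.png

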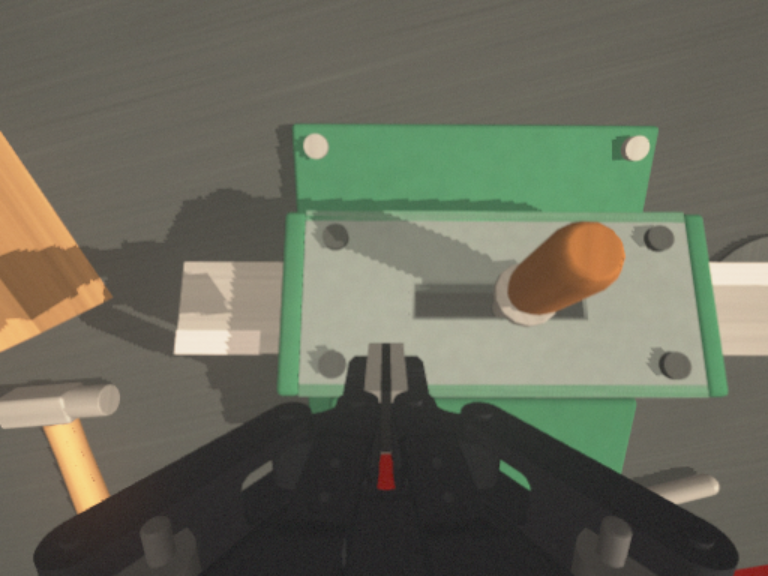

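```bash
python3 -m handwheel '[{"claw":0,"tx":0.0117,"ty":-0.0027,"tz":0,"turn":0},{"claw":0,"tx":0.0234,"ty":-0.0053,"tz":0,"turn":0},{"claw":0,"tx":0.031,"ty":-0.007,"tz":0,"turn":0},{"claw":0,"tx":0.039,"ty":-0.0088,"tz":0,"turn":0},{"claw":0,"tx":0.0468,"ty":-0.0106,"tz":0,"turn":0},{"claw":0,"tx":0.0546,"ty":-0.0124,"tz":0,"turn":0},{"claw":0,"tx":0.0624,"ty":-0.0142,"tz":0,"turn":0},{"claw":0,"tx":0.0702,"ty":-0.016,"tz":0,"turn":0},{"claw":0,"tx":0.078,"ty":-0.0177,"tz":0,"turn":0},{"claw":0,"tx":0.086,"ty":-0.0195,"tz":0,"turn":0},{"claw":0,"tx":0.093,"ty":-0.0211,"tz":0,"turn":0},{"claw":0,"tx":0.098,"ty":-0.0223,"tz":0,"turn":0},{"claw":0,"tx":0.098,"ty":-0.0223,"tz":0,"turn":0}]'; python3 r.py
```

```text
clock: 31.6
tool_pos: [0.6538, -0.0021, 0.1559]
tcp_rot: [[-0.975, 0.222, -0.0], [0.222, 0.975, -0.0], [0.0, -0.0, -1.0]]
force: [-2.2, 2.2, -1.1]
grip_width: 0.0001
[ 0.1049 -0.0609  0.0559] h 0.0167 u 0.1276 Fn 0.2 Fu -2.8 Fy 1.6
```

```bash
python3 -m handwheel '[{"claw":0,"tx":0.002,"ty":-0.0005,"tz":0.001,"turn":0},{"claw":0,"tx":0.004,"ty":-0.0009,"tz":0.001,"turn":0},{"claw":0,"tx":0.006,"ty":-0.0013,"tz":0.001,"turn":0},{"claw":0,"tx":0.006,"ty":-0.0013,"tz":0.001,"turn":0}]'; python3 r.py
```

```text
clock: 31.93
tool_pos: [0.6563, -0.0028, 0.1573]
tcp_rot: [[-0.975, 0.221, -0.005], [0.221, 0.975, 0.001], [0.005, -0.001, -1.0]]
force: [-8.7, 1.9, 2.6]
grip_width: 0.0002
[ 0.1075 -0.061   0.0573] h 0.0167 u 0.1306 Fn 6.5 Fu -6.6 Fy -0.1
```

```bash
python3 -m handwheel '[{"claw":0,"tx":0.002,"ty":-0.0005,"tz":0,"turn":0},{"claw":0,"tx":0.004,"ty":-0.0009,"tz":0,"turn":0},{"claw":0,"tx":0.004,"ty":-0.0009,"tz":0,"turn":0}]'; python3 r.py
python3 - <<'E'
from g import *
s=cam("scene");crop(s["image"],175,120,90,75,8,"pics/s25.png")
pv=C+.1*X-.06*Y; tip=lambda t:pv+.1*(np.sin(t-.5)*X+np.cos(t-.5)*Z)
for t in(.8,.9,1):print(t,((proj(s,tip(t))[0]-[175,120]+.5)*8).round(0))
E
```

```text
clock: 32.18
tool_pos: [0.6566, -0.0029, 0.1572]
tcp_rot: [[-0.975, 0.221, -0.012], [0.221, 0.975, 0.002], [0.012, -0.001, -1.0]]
force: [-17.1, 3.5, 7.7]
grip_width: -0.0001
[ 0.1078 -0.061   0.0572] h 0.0164 u 0.1308 Fn 15.0 Fu -11.8 Fy -0.3
0.8 [141. 467.]
0.9 [113. 486.]
1 [ 88. 507.]
```

View pics/s25.png

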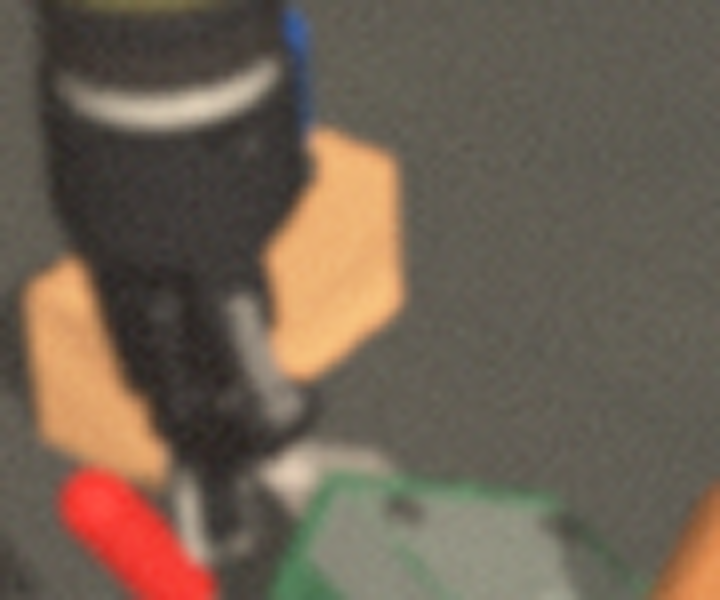

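```bash
python3 -m handwheel '[{"claw":0,"tx":-0.01,"ty":0.0022,"tz":0,"turn":0},{"claw":0,"tx":-0.035,"ty":0.008,"tz":0,"turn":0},{"claw":0,"tx":-0.05,"ty":0.011,"tz":0.02,"turn":0},{"claw":0,"tx":-0.05,"ty":0.011,"tz":0.06,"turn":0},{"claw":0,"tx":-0.06,"ty":0.013,"tz":0.10,"turn":0},{"claw":0,"tx":-0.08,"ty":0.018,"tz":0.13,"turn":0},{"claw":0,"tx":-0.105,"ty":0.024,"tz":0.13,"turn":0},{"claw":0,"tx":-0.105,"ty":0.024,"tz":0.13,"turn":0},{"claw":0,"tx":-0.105,"ty":0.024,"tz":0.13,"turn":0}]'; python3 r.py
python3 - <<'E'
from g import *
s=cam("scene");crop(s["image"],165,120,120,90,6,"pics/s26.png")
t=cam("top");crop(t["image"],185,125,200,145,4,"pics/t26.png")
w=cam("wrist");cv2.imwrite("pics/w26.png",cv2.resize(w["image"],None,fx=1.5,fy=1.5))
pv=C+.1*X-.06*Y; tip=lambda t:pv+.1*(np.sin(t-.5)*X+np.cos(t-.5)*Z)
for a in(.8,.9,1):print(a,((proj(s,tip(a))[0]-[165,120]+.5)*6).round(0),((proj(t,tip(a))[0]-[185,125]+.5)*4).round(0))
E
```

```text
clock: 32.98
tool_pos: [0.5589, 0.02, 0.2896]
tcp_rot: [[-0.975, 0.221, 0.006], [0.221, 0.975, -0.0], [-0.006, 0.001, -1.0]]
force: [1.0, -0.0, -1.0]
grip_width: 0.0002
[ 0.0075 -0.0604  0.1896] h 0.1804 u 0.1044 Fn -1.4 Fu 0.4 Fy 0.2
0.8 [165. 350.] [387.  70.]
0.9 [145. 365.] [390.  59.]
1 [126. 380.] [393.  49.]
```

View pics/s26.png

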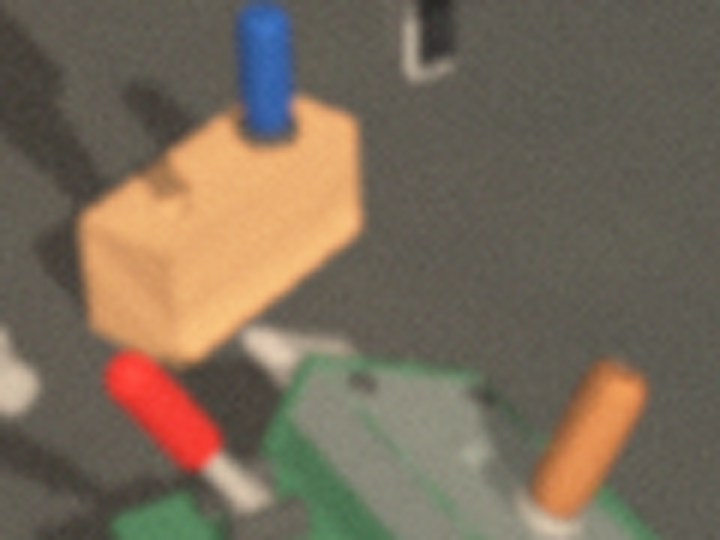

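View pics/w26.png

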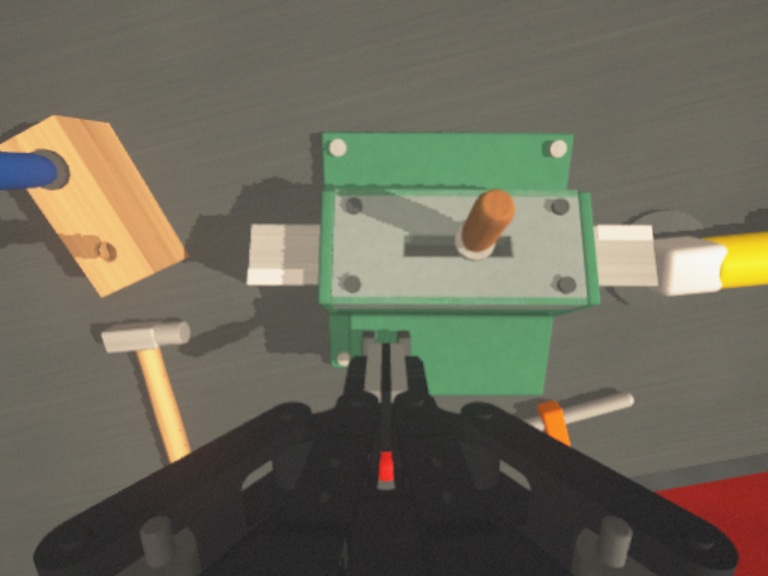

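View pics/t26.png

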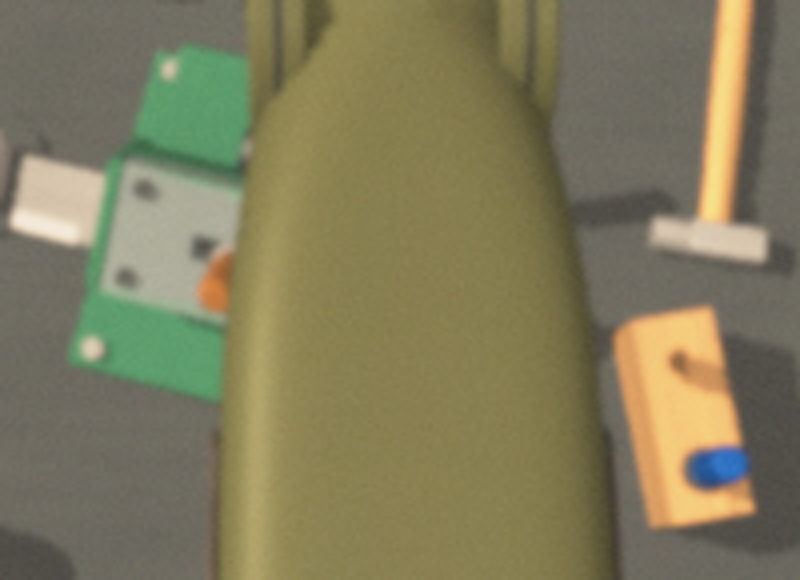

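```bash
python3 -c "
from plant import manip
s=manip.state();print(s['clock'],s['force'],s['joint_velocities'].round(2));print(manip.close_job())"
```

```text
33.1333 [0.36271148 0.15757375 0.15605863] [-0.09  0.76 -0.08  0.44  0.03 -0.01]
the job is handed in; nothing more can be done
None
```

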